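# Press the dapping die home in the sloping block

## Robot

A 6-joint arm with a two-finger parallel gripper is mounted at the origin on the work surface. World frame = base frame: x ahead of the robot, y to its left, z up, the work surface at z = 0. Lengths are in mm, angles in rad, forces in N, time in s.
With the tool pointing down it reaches from about 275 to 975 mm from the base axis. Payload 8.4 kg.
Tool frame: the origin (TCP) lies at the very end of the fingers, on their centre line; the grasp point (between the pads) lies 19 mm behind it; z points along the fingers, y is the line along which they close (so a half turn about z gives the same grasp; the last joint's range is limited). The gripper opens to 92 mm and grips with 3 to 60 N. Pads are 20 mm wide; open, the fingers measure 128 mm over their backs; the gripper's body (75 mm by 189 mm) begins 69 mm behind the grasp point.
Start: joints at [-1.346, 0.353, 1.633, -0, 1.155, -0.002], TCP at [140.536, -608.997, 193.483] pointing down, gripper open.
Joint ranges: [-2.63, 2.63], [-0.92, 2.1], [0.06, 2.66], [-1.3, 4.44], [0, 2.69], [-3.02, 3.02]. Speed limits (rad/s): [2.22, 2.22, 2.79, 3.14, 3.14, 3.14].

## Interface

Orientations are given as a rotation vector (axis times angle).
In Python, from cell import get_obs, viewer, order gives the robot as it stands.
- The arm moves only by the shell command python3 -m creep 'ROWS' [FORCE]. ROWS is JSON, a list of rows, each an object of numbers: "x", "y", "z": the shift along the tool's x, y, z as a fraction of full scale; "wx", "wy", "wz": the turn, a rotation vector about the tool's x, y, z as a fraction of full scale; "gripper": the finger opening in mm, from 0 to 91.9. In form: [{"x": .., "y": .., "z": .., "wx": .., "wy": .., "wz": .., "gripper": ..}, ...]. A call has 1 to 10 rows; each row is the pose to reach, as a shift and turn from the pose commanded when the call began, along the tool's axes at that moment; what a row does not reach only later rows make up. Full scale, the value 1, is 500 mm for a shift and 90 degrees for a turn. A row lasts 1/12 s, in which the tool goes at most 41.7 mm and 7.16 degrees, less where a joint would pass 70% of its speed; a pose out of reach is approached as far as the arm can. A call with a number of a shift or a turn outside -1 to 1 is refused whole. A call with a gripper value outside its range is refused whole. The fingers move at their own pace and stop on an object; FORCE is the grip in N (left out, the last holds). Time passes only in rows, so rows that repeat a pose let the fingers close. It gives the time, the measured TCP pose, the force, the opening and the grip force at its end, in the units of the state.
- get_obs(): the state, without advancing time (a new reading comes with each control period).
- viewer.read_camera(name): name is "scene" or "top" or "wrist"; returns a dict with "frame" (420x560x3 uint8, blue, green, red), "intrinsics" (3x3 intrinsics, pixels), "rvec" (rotation vector, rad) and "tvec" (3), from world to camera coordinates, as OpenCV has them. Camera axes: x right, y down, z forward; pixel columns grow to the right and rows downward; lengths in mm; the calibration is good to about 2 mm. A picture is of the moment at which its call begins. There is no depth.
- order.hand_in(): hands the job in; it is judged then, once.
The state is a dict: "clock": time; "joint_positions": joint angles; "qvel": joint speeds; "tau": joint torques, N m; "position": TCP position; "tool_rot": TCP orientation; "ft_force": force on the tool from outside, world axes, zero at the start; "moment": the same for the moment, N m; "grip_width": finger opening in mm; "grasp_force": force on a finger pad.
Only numpy, scipy, OpenCV 4.12 (cv2) and the standard library are available. Lean on these libraries where they do the work, as an engineer would, in place of code of your own. Each camera call takes 0.05 s, during which the arm holds its last target. There are 200 camera calls.

## Task

Lift the lid off the round tin by its knob and set it down upright in the middle of the cork mat. Take the steel die out of the tin and, cups outward, press it fully home in the pocket of the sloping wooden block until its top is flush with the block's face. Leave the other things on the bench where they are.

Things in the scene. Friction and masses are not known exactly. Their poses are not given: they have to be found in the camera images.
- tin: the base of the die tin: a fixed, shallow round aluminium dish 118 mm across with a 12 mm high rim (4 mm wall, floor 5 mm above the bench) and in its middle a wooden plinth 54 mm across whose top is 14 mm above the bench, on which the die stands. Origin: centre of its underside, on the bench; z up.
- lid: the tin's loose lid: an upside-down aluminium cup 100 mm across and 50 mm tall (3 mm wall, 47 mm deep inside) with a wooden knob on top; it covers the die and stands loose on the dish floor inside the rim. 130 g or so. Origin: centre of its open rim's plane (its underside); z up. Raise it by at least 50 mm before moving it sideways.
- lid_knob (a point): middle of the lid's round knob, 65 mm above the lid's underside. The knob's head is 26 mm across and runs from 56 to 74 mm above the underside; below it a 16 mm neck down to the lid's top at 50 mm.
- mat: fixed round cork mat, 160 mm across and 4 mm thick, empty. Origin: centre of its underside, on the bench.
- die: steel dapping die: rectangular block 26 (its x) x 40 (its y) x 24 (its z) mm, about 190 g, with three round cups of different size marked on its top. Starts cup side up on the tin's plinth, under the lid, at some yaw. Either way round (half turn about z) fits the pocket. Origin: centre of its underside.
- die_top (a point): centre of the die's top face, 24 mm above its underside.
- pocket_block: hardwood block 100 (its x) x 120 (y) x 42 (z) mm fixed on a low steel stand. Its face slopes 25 degrees: its z axis (out of the face) leans 25 degrees from vertical, towards the robot or the right side of the bench; x runs up the slope, y is level. Origin: centre of its underside. In mid-face: a rectangular pocket 29 mm (x) by 43 mm (y), 32 mm deep, with a 2 mm chamfer.
- pocket_block_hole0 (a point): centre of the pocket's mouth, in the sloping face, 42 mm along the block's z axis from its origin.
- knockout (a joint): travel (m) of the brass knock-out plate in the pocket: 0 = up, its top 12 mm below the mouth, so a die set on it stands 12 mm proud; 0.012 = fully down, die flush. It slides along the pocket's axis, stays where left, and resists with 10 N (plus 50 N per m/s), so the die does not sink by its own weight. Starts at 0 to 0.003.
- file: a small round file with a wooden handle, 140 mm long, lying on the bench; loose bystander. Origin on or near the bench.
- ring_cone: upright wooden ring cone, 88 mm tall, foot 44 mm across; loose bystander. Origin on or near the bench.
- bench_block: plain square steel bench block 60 x 60 x 20 mm (too large for the pocket); loose bystander. Origin on or near the bench.
- jar: closed glass jar with black cap, 54 mm across, 75 mm tall; loose bystander. Origin on or near the bench.
- hammer: hammer with wooden handle, 240 mm long, lying on the bench at the left; loose bystander. Origin on or near the bench.
Not all that is in view belongs to the job. Leave any pink look-alike of the part that bears pocket_block alone. What is shaped like the lid but red is not meant.

How it is judged (in metres and radians):
On the way, in this order (a step that is already met when the one before it is completed fails the run):
1. the lid stands upright on the cork mat, let go (z of lid in the frame of mat between 0 and 0.008 m and horizontal distance between lid and mat below 0.033 m and angle between lid's own z axis and vertical below 0.06 rad and contact force between the fingers and lid below 0.05 N and linear speed of lid below 0.03 m/s), for 0.2 s.
2. the die is flush in the pocket (z of die_top in the frame of pocket_block between 0.0395 and 0.044 m and x of die_top in the frame of pocket_block between -0.0035 and 0.0035 m and y of die_top in the frame of pocket_block between -0.0035 and 0.0035 m and angle between the z axis of die and the z axis of pocket_block, either way round below 0.07 rad), for 0.2 s.
At the end, for the whole second after the job is handed in: Lid upright and flat on the cork mat, its centre within 33 mm of the mat's; die square in the pocket (within 4 degrees), cups outward, on the pushed-down knock-out plate, its top flush with the face (at most 2 mm proud, 2.5 mm below); both let go and at rest (all of step 1 and all of step 2 and value of joint knockout above 0.0095 m and linear speed of die below 0.03 m/s and contact force between the fingers and die below 0.05 N); the robot touches nothing.
It fails at once if the file is moved by more than 30 mm (distance of file from where it was at the start of the episode above 0.03 m).
It fails at once if the ring cone is moved by more than 30 mm (distance of ring_cone from where it was at the start of the episode above 0.03 m).
It fails at once if the bench block is moved by more than 30 mm (distance of bench_block from where it was at the start of the episode above 0.03 m).
It fails at once if the jar is moved by more than 30 mm (distance of jar from where it was at the start of the episode above 0.03 m).
It fails at once if the hammer is moved by more than 30 mm (distance of hammer from where it was at the start of the episode above 0.03 m).
It also fails if it takes over 62 s, if anything falls off the work surface, if the arm or the gripper's body presses on something with over 40 N, if the wrist force passes 120 N, or if a joint passes its speed limit or range.

## Working session

There is one attempt and no reset: what is moved stays moved. The work goes in short steps, Python scripts to look and compute and a shell command to move; the robot and the scene stay as the last step left them, time stands still between calls to the robot, and variables do not carry over. Pictures are saved under pics/ and viewed, at most 10 in all, crops included, and the job is handed in when it is done.

```bash
mkdir -p pics; ls
cat > h.py <<'E'
import numpy as np,cv2
from cell import get_obs,viewer,order
def cam(n,save=None):
    c=viewer.read_camera(n)
    if save: cv2.imwrite('pics/'+save,c['frame'])
    return c
def ray(c,u,v):
    R=cv2.Rodrigues(np.array(c['rvec'],float))[0];t=np.array(c['tvec'],float).ravel()
    o=-R.T@t; d=R.T@np.linalg.solve(np.array(c['intrinsics'],float),[u,v,1.]); return o,d
def onz(c,u,v,z):
    o,d=ray(c,u,v); return o+d*(z-o[2])/d[2]
def proj(c,P):
    return cv2.projectPoints(np.array(P,float).reshape(-1,1,3),np.array(c['rvec'],float),np.array(c['tvec'],float),np.array(c['intrinsics'],float),None)[0].reshape(-1,2)
def tri(c1,p1,c2,p2):
    A=[];b=[]
    for c,p in((c1,p1),(c2,p2)):
        o,d=ray(c,*p);d/=np.linalg.norm(d);M=np.eye(3)-np.outer(d,d);A.append(M);b.append(M@o)
    return np.linalg.lstsq(np.vstack(A),np.hstack(b),rcond=None)[0]
def delta(P,Rt=None):
    "shift and turn (fractions) from present pose to P, Rt in tool axes"
    s=get_obs();R=cv2.Rodrigues(np.array(s['tool_rot'],float))[0]
    sh=R.T@(np.array(P)-s['position'])/500
    tu=np.zeros(3) if Rt is None else cv2.Rodrigues(R.T@Rt)[0].ravel()/(np.pi/2)
    return sh.round(4),tu.round(4)
E
python3 - <<'E'
from h import *
a=cam('scene','s0.png');b=cam('top','t0.png')
import pickle;pickle.dump((a,b),open('c0.pkl','wb'))
cv2.imwrite('pics/both.png',np.hstack([cv2.resize(a['frame'],None,fx=1,fy=1)]))
s=get_obs();print(s)
for c in(a,b):print(c['intrinsics'],ray(c,280,210))
E
```

```text
pics
{'clock': 0.1, 'joint_positions': array([-1.34640244e+00,  3.53584131e-01,  1.63409191e+00, -1.03393908e-05,
        1.15518129e+00, -2.40688131e-03]), 'qvel': array([ 0.00138226, -0.00094097, -0.00233035,  0.00038059, -0.00013983,
       -0.0003775 ]), 'tau': array([ 4.69922506e-04, -5.94904160e+01, -3.34930301e+01,  6.99621323e-02,
        1.84427225e-02, -4.38041138e-05]), 'position': array([ 140.42199883, -608.51989551,  192.82174842]), 'tool_rot': array([-3.12016587e+00, -3.55359157e-01,  2.34711835e-04]), 'ft_force': array([-0.44547935, -0.07799879, -0.21182654]), 'moment': array([0.02928341, 0.02460469, 0.00122034]), 'grasp_force': 0.0, 'grip_width': 91.97603892993337}
[[535.33586468   0.         280.02916356]
 [  0.         535.33586468 209.80765539]
 [  0.           0.           1.        ]] (array([1435.85485664,   34.78419243,  977.01354904]), array([-0.72558613,  0.00224253, -0.6881278 ]))
[[407.48761884   0.         284.54979174]
 [  0.         407.48761884 204.30478573]
 [  0.           0.           1.        ]] (array([ 409.76326475,   58.84162661, 1067.79342207]), array([ 0.07019986,  0.01166377, -0.99762515]))
```

View pics/s0.png

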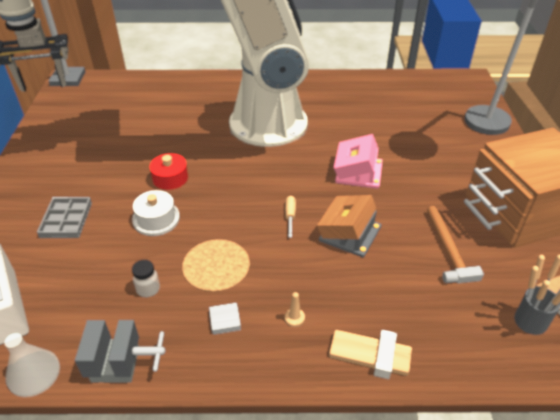

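View pics/t0.png

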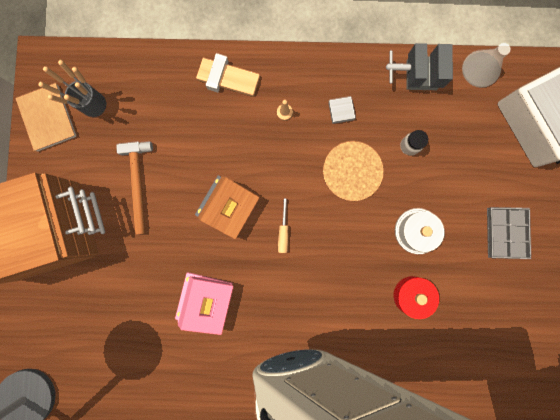

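Candidates for the lid are the aluminium cup (scene 154,212; top 427,231) and the red one (scene 168,170; top 421,299). I take the aluminium one, because red is excluded and it stands in the aluminium dish. Candidates for the block are the wooden one on a steel stand (scene 348,222; top 230,208) and the pink one (scene 358,160; top 205,306). I take the wooden one. I'll confirm both in one crop.

Run:
```python
from h import *;import pickle
a,b=pickle.load(open('c0.pkl','rb'))
def crop(c,u,v,w,h,k): return cv2.resize(c['frame'][v-h:v+h,u-w:u+w],(400,300),interpolation=cv2.INTER_CUBIC)
cv2.imwrite('pics/crop.png',np.vstack([np.hstack([crop(a,155,205,40,30,5),crop(b,425,235,40,30,5)]),np.hstack([crop(a,350,222,40,30,5),crop(b,230,208,40,30,5)])]))
# knob mask: wood-tan inside the lid
def blob(c,u,v,r,lo,hi,col=cv2.COLOR_BGR2HSV):
    h=cv2.cvtColor(c['frame'],col);m=cv2.inRange(h,lo,hi);k=np.zeros_like(m);cv2.circle(k,(u,v),r,255,-1);m&=k
    n,l,s,ce=cv2.connectedComponentsWithStats(m);i=1+s[1:,4].argmax();return ce[i],s[i]
out={}
for nm,pa,pb,r,lo,hi in(('knob',(152,201),(427,231),11,(10,70,120),(30,255,255)),('mat',(216,264),(353,170),45,(10,80,150),(28,255,255)),('brass',(346,213),(230,208),12,(20,130,120),(35,255,255))):
    A=blob(a,*pa,r,lo,hi);B=blob(b,*pb,r,lo,hi);print(nm,A,B,tri(a,A[0],b,B[0]))
    if nm=='mat':print(onz(a,*A[0],4),onz(b,*B[0],4))
    if nm=='knob':print(onz(a,*A[0],70),onz(b,*B[0],72))
```

```text
knob (array([151.76712329, 199.63013699]), array([148, 195,   9,  10,  73], dtype=int32)) (array([426.00970874, 231.17475728]), array([420, 226,  13,  11, 103], dtype=int32)) [ 435.70983192 -287.09904524   66.94769775]
[ 439.54952895 -284.57467552   70.        ] [ 435.59614983 -286.79283017   72.        ]
mat (array([215.87793953, 263.26619741]), array([ 171,  219,   91,   90, 6251], dtype=int32)) (array([352.51961353, 174.14338164]), array([ 308,  140,   91,   76, 5175], dtype=int32)) [ 585.06451405 -118.64749801   -6.175639  ]
[ 593.9963832  -116.21030975    4.        ] [ 583.41703463 -117.81728547    4.        ]
brass (array([344.88888889, 212.59259259]), array([342, 210,   7,   6,  27], dtype=int32)) (array([230.27027027, 208.40540541]), array([225, 202,  11,  14,  74], dtype=int32)) [481.96636329 195.81242361  62.38819834]
```

View pics/crop.png

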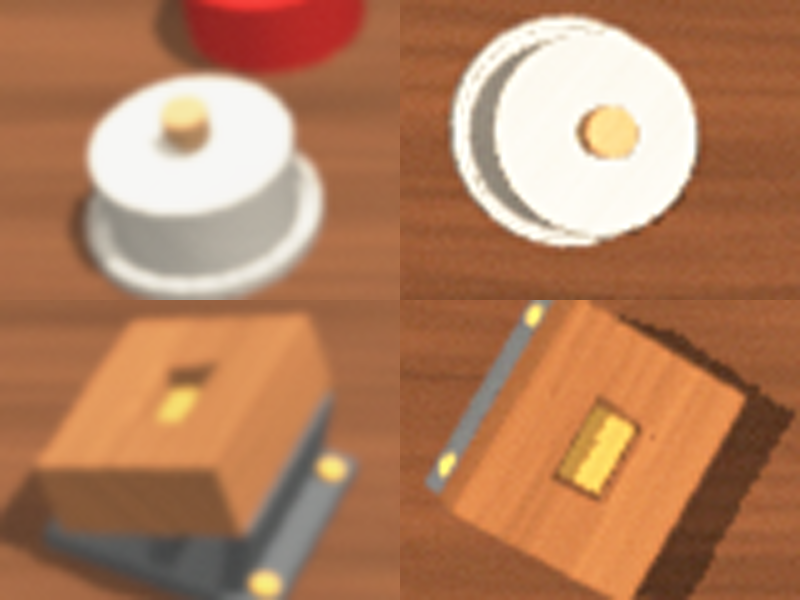

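The crop confirms the aluminium lid with its tan knob in the dish, and the wooden block with its brass plate on the steel stand, whose high side is at the upper left of the top view. Next I'll refine the mat, the lid and the block's face corners.

Run:
```python
from h import *;import pickle
a,b=pickle.load(open('c0.pkl','rb'))
def comp(c,u,v,r,m):
    k=np.zeros_like(m);cv2.circle(k,(u,v),r,255,-1);m=m&k
    n,l,s,ce=cv2.connectedComponentsWithStats(m);i=1+s[1:,4].argmax();return (l==i).astype(np.uint8),s[i]
for c,u,v in((a,216,264),(b,353,170)):
    h=cv2.cvtColor(c['frame'],cv2.COLOR_BGR2HSV);print('matpx',h[v,u])
    m=((h[...,2]>170)&(h[...,0]>9)&(h[...,0]<30)).astype(np.uint8)*255
    k,s=comp(c,u,v,40 if c is a else 36,m);
    m,s=comp(c,u,v,60,m);ct=max(cv2.findContours(m,0,1)[0],key=cv2.contourArea);e=cv2.fitEllipse(cv2.convexHull(ct));print(e,s,onz(c,*e[0],4))
for c,u,v,lab in((a,340,228,'a'),(b,215,200,'b')):
    hsv=cv2.cvtColor(c['frame'],cv2.COLOR_BGR2HSV);f=cv2.GaussianBlur(c['frame'],(3,3),0).astype(int)
    print(lab,[(p,c['frame'][p[1],p[0]].tolist()) for p in ([(333,217),(365,210),(333,242),(360,240)] if lab=='a' else [(215,205),(240,190),(206,190),(225,230)])])
    ref=np.median(np.array([f[p[1],p[0]] for p in ([(333,217),(365,210),(350,205)] if lab=='a' else [(215,205),(240,190),(225,225)])]),0)
    m=(np.abs(f-ref).sum(2)<45).astype(np.uint8)*255
    m,s=comp(c,u if lab=='b' else 340,v if lab=='b' else 212,50,m);ct=max(cv2.findContours(m,0,1)[0],key=cv2.contourArea);hl=cv2.convexHull(ct)
    print(s,cv2.approxPolyN(hl,4).reshape(-1,2).tolist(),cv2.approxPolyDP(hl,2.5,True).reshape(-1,2).tolist())
```

```text
matpx [ 19 116 242]
((218.68356323242188, 266.5914001464844), (54.88396072387695, 134.0658416748047), 87.6514892578125) [ 158  238  118   54 3835] [ 604.4363199  -108.68388404    4.        ]
matpx [ 15 136 238]
((350.51666259765625, 168.6011199951172), (59.373023986816406, 69.52295684814453), 125.18113708496094) [ 320  141   64   60 2943] [ 598.08214644 -112.42633995    4.        ]
a [((333, 217), [94, 154, 229]), ((365, 210), [83, 137, 210]), ((333, 242), [87, 88, 86]), ((360, 240), [84, 85, 85])]
[ 317  195   59   42 1121] [[359, 236], [316, 224], [335, 196], [384, 193]] [[372, 197], [375, 209], [358, 236], [317, 224], [337, 196]]
b [((215, 205), [77, 135, 222]), ((240, 190), [75, 137, 223]), ((206, 190), [50, 85, 147]), ((225, 230), [80, 142, 228])]
[ 201  178   57   61 1724] [[258, 197], [235, 238], [199, 220], [225, 177]] [[226, 178], [257, 197], [234, 238], [201, 220]]
```

Run:
```python
from h import *;import pickle
a,b=pickle.load(open('c0.pkl','rb'))
for c,u,v,r in((a,216,264,42),(b,353,170,38)):
    g=cv2.GaussianBlur(c['frame'],(5,5),0)[...,1]
    k=np.zeros_like(g);cv2.circle(k,(u,v),r,255,-1)
    t,_=cv2.threshold(g[v-48:v+48,u-48:u+48].copy(),0,255,cv2.THRESH_OTSU)
    m=cv2.morphologyEx((g>t).astype(np.uint8),cv2.MORPH_CLOSE,np.ones((5,5)))
    n,l,s,ce=cv2.connectedComponentsWithStats(m);i=l[v,u];ct=max(cv2.findContours((l==i).astype(np.uint8),0,1)[0],key=cv2.contourArea)
    e=cv2.fitEllipse(cv2.convexHull(ct));print(t,e,s[i],onz(c,*e[0],4))
S=[(353,226),(318,225.5),(336.5,195),(371,195.5)];T=[(226,178),(257.5,197),(234.5,238),(201,220)]
P=np.array([tri(a,s,b,t) for s,t in zip(S,T)]);print(P.round(1))
ex=(P[0]+P[3]-P[1]-P[2])/2;ey=(P[0]+P[1]-P[2]-P[3])/2
print('centre',P.mean(0),'ex',ex,np.linalg.norm(ex),np.degrees(np.arctan2(*ex[1::-1])),'tilt',np.degrees(np.arctan2(ex[2],np.hypot(*ex[:2]))),'ey',ey,np.linalg.norm(ey),np.degrees(np.arctan2(*ey[1::-1])))
print('knob delta',delta([436,-286.5,160]))
R=cv2.Rodrigues(get_obs()['tool_rot'])[0];print(R.round(2))
```

```text
155.0 ((215.56076049804688, 264.6638488769531), (50.40475845336914, 67.21157836914062), 81.59266662597656) [ 183  240   67   51 2675] [ 598.3782948 -116.6058704    4.       ]
139.0 ((352.846435546875, 170.4659881591797), (59.15944290161133, 60.26170349121094), 114.07606506347656) [ 323  141   61   60 2820] [ 593.236671   -118.61102234    4.        ]
[[553.9 205.6  87.8]
 [513.  129.2  49. ]
 [409.2 182.7  55.7]
 [450.6 261.2  90.4]]
centre [481.68844705 194.67981252  70.71927023] ex [41.15494965 77.47191332 36.74843414] 95.1108545109492 62.02168167658323 tilt 22.729113958100328 ey [103.59645931 -54.54246439  -4.65040373] 117.16967636017135 -27.766341018388758
knob delta (array([ 0.7208, -0.4945,  0.0663]), array([0., 0., 0.]))
[[ 0.97  0.22 -0.  ]
 [ 0.22 -0.97  0.  ]
 [-0.   -0.   -1.  ]]
```

```bash
python3 -m creep '[{"x":0.72,"y":-0.494,"z":0.066},{"x":0.72,"y":-0.494,"z":0.066},{"x":0.72,"y":-0.494,"z":0.066},{"x":0.72,"y":-0.494,"z":0.066},{"x":0.72,"y":-0.494,"z":0.066},{"x":0.72,"y":-0.494,"z":0.066},{"x":0.72,"y":-0.494,"z":0.066},{"x":0.72,"y":-0.494,"z":0.066},{"x":0.72,"y":-0.494,"z":0.066},{"x":0.72,"y":-0.494,"z":0.066}]' 30; python3 -m creep '[{},{}]'; python3 -c "
from h import *
print(delta([436,-286.5,60]))"
```

```text
(array([ 0.7208, -0.4943,  0.2663]), array([0., 0., 0.]))schema error: expected keys x, y, z, wx, wy, wz, gripper
schema error: expected keys x, y, z, wx, wy, wz, gripper
```

```bash
python3 -m creep '[{"x":0.72,"y":-0.494,"z":0.066,"wx":0,"wy":0,"wz":0,"gripper":91},{"x":0.72,"y":-0.494,"z":0.066,"wx":0,"wy":0,"wz":0,"gripper":91},{"x":0.72,"y":-0.494,"z":0.066,"wx":0,"wy":0,"wz":0,"gripper":91},{"x":0.72,"y":-0.494,"z":0.066,"wx":0,"wy":0,"wz":0,"gripper":91},{"x":0.72,"y":-0.494,"z":0.066,"wx":0,"wy":0,"wz":0,"gripper":91},{"x":0.72,"y":-0.494,"z":0.066,"wx":0,"wy":0,"wz":0,"gripper":91},{"x":0.72,"y":-0.494,"z":0.066,"wx":0,"wy":0,"wz":0,"gripper":91},{"x":0.72,"y":-0.494,"z":0.066,"wx":0,"wy":0,"wz":0,"gripper":91},{"x":0.72,"y":-0.494,"z":0.066,"wx":0,"wy":0,"wz":0,"gripper":91},{"x":0.72,"y":-0.494,"z":0.066,"wx":0,"wy":0,"wz":0,"gripper":91}]' 30;  python3 -c "
from h import *
print(delta([436,-286.5,60]))"
```

```text
clock: 0.93
position: [422.4, -301.1, 161.8]
tool_rot: [-3.121, -0.355, 0.0]
ft_force: [1.1, -0.9, -0.1]
grip_width: 90.9
grasp_force: 0.0
(array([ 0.0332, -0.0223,  0.2037]), array([0., 0., 0.]))
```

```bash
python3 -m creep '[{"x":0.033,"y":-0.0225,"z":0.003,"wx":0,"wy":0,"wz":0,"gripper":91},{"x":0.033,"y":-0.0225,"z":0.05,"wx":0,"wy":0,"wz":0,"gripper":91},{"x":0.033,"y":-0.0225,"z":0.1,"wx":0,"wy":0,"wz":0,"gripper":91},{"x":0.033,"y":-0.0225,"z":0.1,"wx":0,"wy":0,"wz":0,"gripper":91},{"x":0.033,"y":-0.0225,"z":0.1,"wx":0,"wy":0,"wz":0,"gripper":91}]' 30;  python3 -c "
from h import *
print(delta([436,-286.5,60]))"
```

```text
clock: 1.35
position: [434.1, -287.5, 111.2]
tool_rot: [-3.119, -0.356, 0.004]
ft_force: [0.6, 0.3, 0.4]
grip_width: 91.2
grasp_force: 0.0
(array([ 0.0044, -0.0008,  0.1024]), array([0., 0., 0.]))
```

Descend, then close.

```bash
python3 -m creep '[{"x":0.003,"y":0,"z":0.05,"wx":0,"wy":0,"wz":0,"gripper":70},{"x":0.003,"y":0,"z":0.09,"wx":0,"wy":0,"wz":0,"gripper":50},{"x":0.003,"y":0,"z":0.101,"wx":0,"wy":0,"wz":0,"gripper":40},{"x":0.003,"y":0,"z":0.101,"wx":0,"wy":0,"wz":0,"gripper":35},{"x":0.003,"y":0,"z":0.101,"wx":0,"wy":0,"wz":0,"gripper":10},{"x":0.003,"y":0,"z":0.101,"wx":0,"wy":0,"wz":0,"gripper":10},{"x":0.003,"y":0,"z":0.101,"wx":0,"wy":0,"wz":0,"gripper":10},{"x":0.003,"y":0,"z":0.101,"wx":0,"wy":0,"wz":0,"gripper":10},{"x":0.003,"y":0,"z":0.101,"wx":0,"wy":0,"wz":0,"gripper":10},{"x":0.003,"y":0,"z":0.101,"wx":0,"wy":0,"wz":0,"gripper":10}]' 30;  python3 -c "
from h import *
print(delta([436,-286.5,160]))"
```

```text
clock: 2.18
position: [436.7, -288.0, 62.0]
tool_rot: [3.121, 0.355, 0.001]
ft_force: [-0.0, -0.8, 1.1]
grip_width: 26.6
grasp_force: 0.0
(array([-0.0006, -0.0032, -0.196 ]), array([0., 0., 0.]))
```

```bash
python3 -m creep '[{"x":0,"y":0,"z":0,"wx":0,"wy":0,"wz":0,"gripper":10},{"x":0,"y":0,"z":0,"wx":0,"wy":0,"wz":0,"gripper":10},{"x":0,"y":0,"z":0,"wx":0,"wy":0,"wz":0,"gripper":10},{"x":0,"y":0,"z":-0.04,"wx":0,"wy":0,"wz":0,"gripper":10},{"x":0,"y":0,"z":-0.09,"wx":0,"wy":0,"wz":0,"gripper":10},{"x":0,"y":0,"z":-0.15,"wx":0,"wy":0,"wz":0,"gripper":10},{"x":0,"y":0,"z":-0.2,"wx":0,"wy":0,"wz":0,"gripper":10},{"x":0,"y":0,"z":-0.22,"wx":0,"wy":0,"wz":0,"gripper":10},{"x":0,"y":0,"z":-0.22,"wx":0,"wy":0,"wz":0,"gripper":10},{"x":0,"y":0,"z":-0.22,"wx":0,"wy":0,"wz":0,"gripper":10}]' 30;  python3 -c "
from h import *
print(delta([595,-118,160]))"
```

```text
clock: 3.02
position: [436.4, -287.9, 171.2]
tool_rot: [3.121, 0.355, 0.0]
ft_force: [-0.7, -0.3, -0.7]
grip_width: 10.1
grasp_force: 0.0
(array([ 0.3854, -0.2597,  0.0223]), array([0., 0., 0.]))
```

Run:
```python
from h import *
a=cam('scene');b=cam('top');w=cam('wrist')
im=np.hstack([cv2.resize(a['frame'][100:340,20:340],(400,300)),cv2.resize(b['frame'][90:330,240:560],(400,300))])
cv2.imwrite('pics/l1.png',np.vstack([im,np.hstack([cv2.resize(w['frame'],(400,300)),np.zeros((300,400,3),np.uint8)])]))
import pickle;pickle.dump((a,b,w),open('c1.pkl','wb'))
```

```text
(no output)
```

View pics/l1.png

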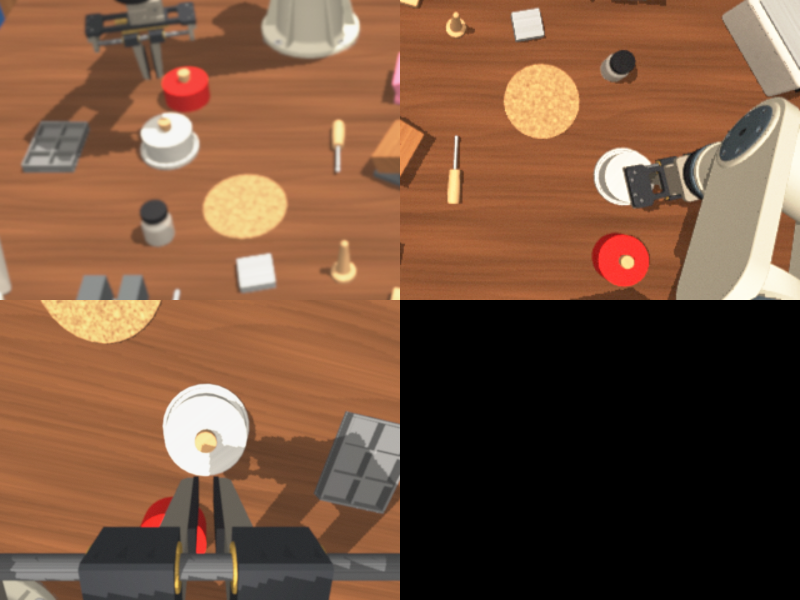

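The picture shows the lid still in place in its dish (scene crop 165,135) and the closed fingers above it, holding nothing. I'll cross-check the knob's position with the wrist camera.

Run:
```python
from h import *;import pickle
a,b,w=pickle.load(open('c1.pkl','rb'))
def blob(c,u,v,r,lo,hi):
    h=cv2.cvtColor(c['frame'],cv2.COLOR_BGR2HSV);m=cv2.inRange(h,lo,hi);k=np.zeros_like(m);cv2.circle(k,(u,v),r,255,-1);m&=k
    n,l,s,ce=cv2.connectedComponentsWithStats(m);i=1+s[1:,4].argmax();return ce[i],s[i]
A=blob(a,152,200,12,(10,70,120),(30,255,255));W=blob(w,287,194,25,(10,70,100),(30,255,255))
print(A,W);print(onz(w,*W[0],75),onz(a,*A[0],70));print(tri(a,A[0],w,W[0]),ray(w,280,210))
print('tcp proj',proj(w,get_obs()['position']),proj(a,get_obs()['position']),proj(b,get_obs()['position']))
def lidtop(c,u,v): 
    f=c['frame'].astype(int);m=((f.min(2)>215)).astype(np.uint8)
    n,l,s,ce=cv2.connectedComponentsWithStats(m);return l[v,u],s[l[v,u]],ce[l[v,u]]
print(get_obs()['position'],get_obs()['joint_positions'])
```

```text
(array([151.29761905, 199.17857143]), array([147, 194,  10,  11,  84], dtype=int32)) (array([287.81887755, 197.53826531]), array([273, 182,  31,  32, 784], dtype=int32))
[ 439.19053254 -286.96257243   75.        ] [ 437.85390685 -286.042742     70.        ]
[ 437.48997136 -286.7592302    69.4765343 ] (array([ 516.98269217, -269.71015451,  360.5788651 ]), array([-0.29916701, -0.04469596, -0.95344119]))
tcp proj [[286.48095548 248.57215937]] [[143.97751604 167.66942408]] [[441.65244326 230.3678493 ]]
[ 435.5571534  -287.27356669  169.83775797] [-5.85931443e-01  2.20364338e-01  1.87457104e+00 -9.28177336e-06
  1.04950420e+00  7.58014186e-01]
```

```bash
python3 -m creep '[{"x":0.003,"y":0,"z":0,"wx":0,"wy":0,"wz":0,"gripper":50},{"x":0.003,"y":0,"z":0,"wx":0,"wy":0,"wz":0,"gripper":50},{"x":0.003,"y":0,"z":0.0,"wx":0,"wy":0,"wz":0,"gripper":50},{"x":0.003,"y":0,"z":0.07,"wx":0,"wy":0,"wz":0,"gripper":50},{"x":0.003,"y":0,"z":0.14,"wx":0,"wy":0,"wz":0,"gripper":50},{"x":0.003,"y":0,"z":0.2,"wx":0,"wy":0,"wz":0,"gripper":50},{"x":0.003,"y":0,"z":0.222,"wx":0,"wy":0,"wz":0,"gripper":50},{"x":0.003,"y":0,"z":0.226,"wx":0,"wy":0,"wz":0,"gripper":50},{"x":0.003,"y":0,"z":0.226,"wx":0,"wy":0,"wz":0,"gripper":50}]' 50;  python3 -c "
from h import *
print(delta([437,-287,58]))"
```

```text
clock: 3.92
position: [437.9, -287.6, 58.5]
tool_rot: [-3.121, -0.355, 0.001]
ft_force: [0.5, -1.1, -0.2]
grip_width: 49.9
grasp_force: 0.0
(array([-0.0016, -0.0015,  0.0011]), array([0., 0., 0.]))
```

```bash
python3 -m creep '[{"x":0,"y":0,"z":0,"wx":0,"wy":0,"wz":0,"gripper":15},{"x":0,"y":0,"z":0,"wx":0,"wy":0,"wz":0,"gripper":15},{"x":0,"y":0,"z":0,"wx":0,"wy":0,"wz":0,"gripper":15},{"x":0,"y":0,"z":0,"wx":0,"wy":0,"wz":0,"gripper":15},{"x":0,"y":0,"z":0,"wx":0,"wy":0,"wz":0,"gripper":15}]' 50; python3 -m creep '[{"x":0,"y":0,"z":0,"wx":0,"wy":0,"wz":0,"gripper":15},{"x":0,"y":0,"z":0,"wx":0,"wy":0,"wz":0,"gripper":15}]'
```

```text
clock: 4.33
position: [438.4, -287.8, 59.3]
tool_rot: [3.121, 0.355, 0.002]
ft_force: [0.3, 0.3, -0.3]
grip_width: 18.8
grasp_force: 0.0
clock: 4.5
position: [438.0, -287.6, 58.8]
tool_rot: [3.121, 0.355, 0.0]
ft_force: [-0.3, -0.2, 0.3]
grip_width: 14.8
grasp_force: 0.0
```

Run:
```python
from h import *
a=cam('scene');w=cam('wrist')
cv2.imwrite('pics/l2.png',np.hstack([cv2.resize(a['frame'][150:240,90:210],(400,300),interpolation=cv2.INTER_CUBIC),cv2.resize(w['frame'],(400,300))]))
p=get_obs()['position'];print(p,proj(w,p),proj(a,p))
```

```text
[ 437.95711929 -287.55706575   58.61753967] [[286.46434529 248.58002955]] [[151.44286044 202.53333982]]
```

View pics/l2.png

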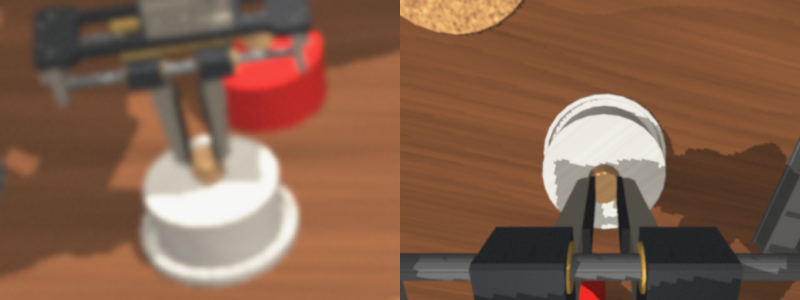

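Run:
```python
from h import *
a=cam('scene');b=cam('top');w=cam('wrist')
import pickle;pickle.dump((a,b,w),open('c2.pkl','wb'))
L=cv2.INTER_CUBIC
cv2.imwrite('pics/l3.png',np.hstack([cv2.resize(a['frame'][175:235,125:185],(400,400),interpolation=L),cv2.resize(w['frame'][210:310,235:335],(400,400),interpolation=L)]))
```

```text
(no output)
```

View pics/l3.png

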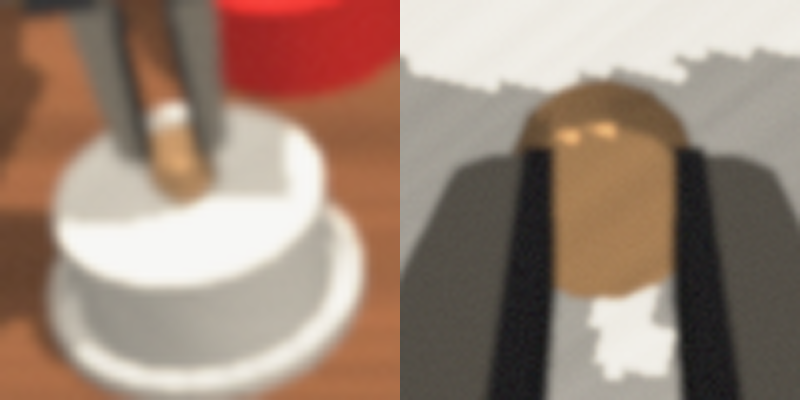

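The fingers show in front of the knob in the wrist view (crop 520-690, 80-300). In the scene view their ends are above it (crop y≈155, where the reported TCP should be at y≈183). The real tips seem to sit higher than the reported TCP, so I'll open and probe downward gently, watching the force.

```bash
python3 -m creep '[{"x":0,"y":0,"z":0,"wx":0,"wy":0,"wz":0,"gripper":45},{"x":0,"y":0,"z":0,"wx":0,"wy":0,"wz":0,"gripper":45},{"x":0,"y":0,"z":0,"wx":0,"wy":0,"wz":0,"gripper":45},{"x":0,"y":0,"z":0,"wx":0,"wy":0,"wz":0,"gripper":45},{"x":0,"y":0,"z":0.002,"wx":0,"wy":0,"wz":0,"gripper":45},{"x":0,"y":0,"z":0.004,"wx":0,"wy":0,"wz":0,"gripper":45},{"x":0,"y":0,"z":0.006,"wx":0,"wy":0,"wz":0,"gripper":45},{"x":0,"y":0,"z":0.008,"wx":0,"wy":0,"wz":0,"gripper":45},{"x":0,"y":0,"z":0.008,"wx":0,"wy":0,"wz":0,"gripper":45}]'
python3 -m creep '[{"x":0,"y":0,"z":0.002,"wx":0,"wy":0,"wz":0,"gripper":45},{"x":0,"y":0,"z":0.004,"wx":0,"wy":0,"wz":0,"gripper":45},{"x":0,"y":0,"z":0.006,"wx":0,"wy":0,"wz":0,"gripper":45},{"x":0,"y":0,"z":0.008,"wx":0,"wy":0,"wz":0,"gripper":45},{"x":0,"y":0,"z":0.008,"wx":0,"wy":0,"wz":0,"gripper":45}]'
```

```text
clock: 5.5
position: [437.8, -287.5, 54.3]
tool_rot: [-3.121, -0.355, 0.0]
ft_force: [1.1, 0.1, 0.2]
grip_width: 45.0
grasp_force: 0.0
clock: 5.92
position: [437.9, -287.5, 50.4]
tool_rot: [-3.121, -0.355, 0.0]
ft_force: [0.9, 0.2, 0.2]
grip_width: 45.0
grasp_force: 0.0
```

```bash
for i in 1; do python3 -m creep '[{"x":0,"y":0,"z":0.002,"wx":0,"wy":0,"wz":0,"gripper":45},{"x":0,"y":0,"z":0.004,"wx":0,"wy":0,"wz":0,"gripper":45},{"x":0,"y":0,"z":0.006,"wx":0,"wy":0,"wz":0,"gripper":45},{"x":0,"y":0,"z":0.008,"wx":0,"wy":0,"wz":0,"gripper":45},{"x":0,"y":0,"z":0.008,"wx":0,"wy":0,"wz":0,"gripper":45}]'; done
python3 -m creep '[{"x":0,"y":0,"z":0.002,"wx":0,"wy":0,"wz":0,"gripper":45},{"x":0,"y":0,"z":0.004,"wx":0,"wy":0,"wz":0,"gripper":30},{"x":0,"y":0,"z":0.004,"wx":0,"wy":0,"wz":0,"gripper":15},{"x":0,"y":0,"z":0.004,"wx":0,"wy":0,"wz":0,"gripper":15},{"x":0,"y":0,"z":0.004,"wx":0,"wy":0,"wz":0,"gripper":15},{"x":0,"y":0,"z":0.004,"wx":0,"wy":0,"wz":0,"gripper":15},{"x":0,"y":0,"z":0.004,"wx":0,"wy":0,"wz":0,"gripper":15},{"x":0,"y":0,"z":0.004,"wx":0,"wy":0,"wz":0,"gripper":15}]' 30
```

```text
clock: 6.33
position: [437.9, -287.5, 46.4]
tool_rot: [-3.121, -0.355, 0.0]
ft_force: [-0.0, -0.3, 0.2]
grip_width: 45.0
grasp_force: 0.0
clock: 7.0
position: [437.9, -287.6, 44.5]
tool_rot: [-3.121, -0.356, 0.0]
ft_force: [-0.3, 0.5, -0.5]
grip_width: 25.2
grasp_force: 30.0
```

The knob is gripped now, at 25.2 mm and 30 N. The real finger ends lie about 20 mm behind the reported TCP along the tool's z. Lifting.

```bash
python3 -m creep '[{"x":0,"y":0,"z":-0.03,"wx":0,"wy":0,"wz":0,"gripper":15},{"x":0,"y":0,"z":-0.07,"wx":0,"wy":0,"wz":0,"gripper":15},{"x":0,"y":0,"z":-0.12,"wx":0,"wy":0,"wz":0,"gripper":15},{"x":0,"y":0,"z":-0.17,"wx":0,"wy":0,"wz":0,"gripper":15},{"x":0,"y":0,"z":-0.21,"wx":0,"wy":0,"wz":0,"gripper":15},{"x":0,"y":0,"z":-0.22,"wx":0,"wy":0,"wz":0,"gripper":15},{"x":0,"y":0,"z":-0.22,"wx":0,"wy":0,"wz":0,"gripper":15}]' 40;  python3 -c "
from h import *
print(delta([595,-118,155]))"
```

```text
clock: 7.58
position: [438.8, -288.2, 155.8]
tool_rot: [3.119, 0.355, 0.004]
ft_force: [0.1, 0.7, -1.9]
grip_width: 24.8
grasp_force: 40.0
(array([ 0.3808, -0.2614,  0.0019]), array([0., 0., 0.]))
```

```bash
python3 -m creep '[{"x":0.04,"y":-0.027,"z":0,"wx":0,"wy":0,"wz":0,"gripper":15},{"x":0.1,"y":-0.069,"z":0,"wx":0,"wy":0,"wz":0,"gripper":15},{"x":0.16,"y":-0.11,"z":0,"wx":0,"wy":0,"wz":0,"gripper":15},{"x":0.22,"y":-0.151,"z":0,"wx":0,"wy":0,"wz":0,"gripper":15},{"x":0.28,"y":-0.193,"z":0,"wx":0,"wy":0,"wz":0,"gripper":15},{"x":0.34,"y":-0.234,"z":0,"wx":0,"wy":0,"wz":0,"gripper":15},{"x":0.37,"y":-0.255,"z":0,"wx":0,"wy":0,"wz":0,"gripper":15},{"x":0.381,"y":-0.262,"z":0,"wx":0,"wy":0,"wz":0,"gripper":15},{"x":0.381,"y":-0.262,"z":0,"wx":0,"wy":0,"wz":0,"gripper":15},{"x":0.381,"y":-0.262,"z":0,"wx":0,"wy":0,"wz":0,"gripper":15}]' 40;  python3 -c "
from h import *
print(delta([595,-118,43.5]))"
```

```text
clock: 8.42
position: [592.9, -117.3, 153.1]
tool_rot: [-3.121, -0.356, 0.004]
ft_force: [-1.0, -0.4, -2.1]
grip_width: 24.8
grasp_force: 40.0
(array([0.0043, 0.0025, 0.2191]), array([0., 0., 0.]))
```

```bash
python3 -m creep '[{"x":0.002,"y":0.001,"z":0.04,"wx":0,"wy":0,"wz":0,"gripper":15},{"x":0.002,"y":0.001,"z":0.1,"wx":0,"wy":0,"wz":0,"gripper":15},{"x":0.002,"y":0.001,"z":0.15,"wx":0,"wy":0,"wz":0,"gripper":15},{"x":0.002,"y":0.001,"z":0.19,"wx":0,"wy":0,"wz":0,"gripper":15},{"x":0.002,"y":0.001,"z":0.21,"wx":0,"wy":0,"wz":0,"gripper":15},{"x":0.002,"y":0.001,"z":0.214,"wx":0,"wy":0,"wz":0,"gripper":15},{"x":0.002,"y":0.001,"z":0.214,"wx":0,"wy":0,"wz":0,"gripper":15},{"x":0.002,"y":0.001,"z":0.214,"wx":0,"wy":0,"wz":0,"gripper":15}]';python3 -c "
from h import *
print(delta([595,-118,43.5]))"
```

```text
clock: 9.08
position: [595.8, -118.0, 48.6]
tool_rot: [3.121, 0.354, 0.002]
ft_force: [0.5, -0.6, -1.5]
grip_width: 24.4
grasp_force: 40.0
(array([-0.0015, -0.0004,  0.0103]), array([0., 0., 0.]))
```

```bash
python3 -m creep '[{"x":0,"y":0,"z":0.002,"wx":0,"wy":0,"wz":0,"gripper":15},{"x":0,"y":0,"z":0.003,"wx":0,"wy":0,"wz":0,"gripper":15},{"x":0,"y":0,"z":0.004,"wx":0,"wy":0,"wz":0,"gripper":15},{"x":0,"y":0,"z":0.004,"wx":0,"wy":0,"wz":0,"gripper":15}]'
```

```text
clock: 9.42
position: [595.5, -117.4, 46.1]
tool_rot: [3.121, 0.356, 0.001]
ft_force: [-1.1, -0.4, -0.7]
grip_width: 24.7
grasp_force: 40.0
```

```bash
python3 -m creep '[{"x":0,"y":0,"z":0.001,"wx":0,"wy":0,"wz":0,"gripper":15},{"x":0,"y":0,"z":0.002,"wx":0,"wy":0,"wz":0,"gripper":15},{"x":0,"y":0,"z":0.003,"wx":0,"wy":0,"wz":0,"gripper":15},{"x":0,"y":0,"z":0.003,"wx":0,"wy":0,"wz":0,"gripper":15},{"x":0,"y":0,"z":0.003,"wx":0,"wy":0,"wz":0,"gripper":15}]'
```

```text
clock: 9.83
position: [595.2, -117.3, 44.0]
tool_rot: [-3.121, -0.356, 0.0]
ft_force: [-0.6, -0.2, -1.3]
grip_width: 24.8
grasp_force: 40.0
```

```bash
python3 -m creep '[{"x":0,"y":0,"z":0.001,"wx":0,"wy":0,"wz":0,"gripper":15},{"x":0,"y":0,"z":0.002,"wx":0,"wy":0,"wz":0,"gripper":15},{"x":0,"y":0,"z":0.002,"wx":0,"wy":0,"wz":0,"gripper":15}]'
```

```text
clock: 10.08
position: [595.3, -117.3, 43.5]
tool_rot: [-3.121, -0.355, -0.0]
ft_force: [-1.2, -0.1, 2.9]
grip_width: 24.8
grasp_force: 40.0
```

```bash
python3 -m creep '[{"x":0,"y":0,"z":0,"wx":0,"wy":0,"wz":0,"gripper":50},{"x":0,"y":0,"z":0,"wx":0,"wy":0,"wz":0,"gripper":50},{"x":0,"y":0,"z":0,"wx":0,"wy":0,"wz":0,"gripper":50},{"x":0,"y":0,"z":0,"wx":0,"wy":0,"wz":0,"gripper":50},{"x":0,"y":0,"z":-0.03,"wx":0,"wy":0,"wz":0,"gripper":50},{"x":0,"y":0,"z":-0.1,"wx":0,"wy":0,"wz":0,"gripper":50},{"x":0,"y":0,"z":-0.18,"wx":0,"wy":0,"wz":0,"gripper":50},{"x":0,"y":0,"z":-0.24,"wx":0,"wy":0,"wz":0,"gripper":50},{"x":0,"y":0,"z":-0.24,"wx":0,"wy":0,"wz":0,"gripper":50}]';python3 -c "
from h import *
print(delta([410,-300,200]))"
```

```text
clock: 10.83
position: [599.1, -118.2, 169.7]
tool_rot: [3.118, 0.355, 0.015]
ft_force: [0.2, -0.5, 0.5]
grip_width: 49.8
grasp_force: 0.0
(array([-0.4497,  0.2696, -0.0635]), array([0., 0., 0.]))
```

```bash
python3 -m creep '[{"x":-0.44,"y":0.265,"z":-0.05,"wx":0,"wy":0,"wz":0,"gripper":50},{"x":-0.44,"y":0.265,"z":-0.05,"wx":0,"wy":0,"wz":0,"gripper":50},{"x":-0.44,"y":0.265,"z":-0.05,"wx":0,"wy":0,"wz":0,"gripper":50},{"x":-0.44,"y":0.265,"z":-0.05,"wx":0,"wy":0,"wz":0,"gripper":50},{"x":-0.44,"y":0.265,"z":-0.05,"wx":0,"wy":0,"wz":0,"gripper":50},{"x":-0.44,"y":0.265,"z":-0.05,"wx":0,"wy":0,"wz":0,"gripper":50},{"x":-0.44,"y":0.265,"z":-0.05,"wx":0,"wy":0,"wz":0,"gripper":50},{"x":-0.44,"y":0.265,"z":-0.05,"wx":0,"wy":0,"wz":0,"gripper":50},{"x":-0.44,"y":0.265,"z":-0.05,"wx":0,"wy":0,"wz":0,"gripper":50},{"x":-0.44,"y":0.265,"z":-0.05,"wx":0,"wy":0,"wz":0,"gripper":50}]'
python3 - <<'E'
from h import *
a=cam('scene');w=cam('wrist')
cv2.imwrite('pics/d1.png',np.hstack([cv2.resize(a['frame'][150:300,90:290],(400,300)),cv2.resize(w['frame'],(400,300))]))
import pickle;pickle.dump((a,w),open('c3.pkl','wb'))
E
```

```text
clock: 11.67
position: [411.4, -295.2, 187.7]
tool_rot: [-3.121, -0.356, -0.0]
ft_force: [0.3, -0.5, -0.3]
grip_width: 49.9
grasp_force: 0.0
```

View pics/d1.png

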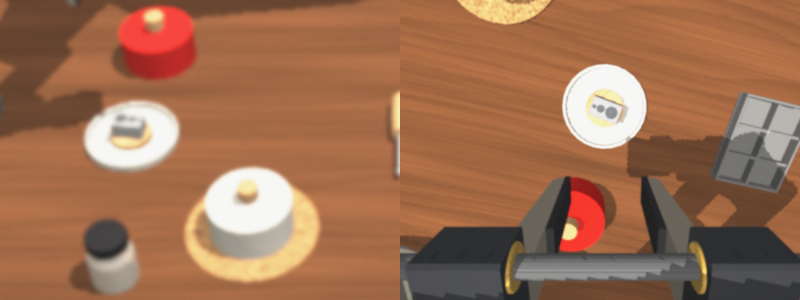

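The lid stands mid-mat (scene crop 250,215). The die is cup side up on the plinth (wrist crop 605,107, which is full-frame 287,150). Next I'll measure the die.

Run:
```python
from h import *;import pickle
a,w=pickle.load(open('c3.pkl','rb'))
hsv=cv2.cvtColor(w['frame'],cv2.COLOR_BGR2HSV)
x0,x1,y0,y1=240,335,100,200
# plinth top (yellow)
ye=np.zeros(hsv.shape[:2],np.uint8);ye[y0:y1,x0:x1]=((hsv[...,1]>45)&(hsv[...,2]>120)&(hsv[...,0]>12)&(hsv[...,0]<35))[y0:y1,x0:x1]
yy,xx=np.where(ye);sel=np.hypot(xx-288,yy-150)<34;pts=np.c_[xx,yy][sel].astype(np.int32);hull=cv2.convexHull(pts);e=cv2.fitEllipse(hull)
print('plinth',e,onz(w,*e[0],14))
k=np.zeros_like(ye);cv2.fillConvexPoly(k,hull,1)
m=(k&(hsv[...,1]<45)).astype(np.uint8)
n,l,s,ce=cv2.connectedComponentsWithStats(m);i=1+s[1:,4].argmax();print(s[i],ce[i])
ct=max(cv2.findContours((l==i).astype(np.uint8),0,1)[0],key=cv2.contourArea);r=cv2.minAreaRect(ct);print(r)
print(cv2.approxPolyDP(cv2.convexHull(ct),3,True).reshape(-1,2).tolist())
out=cv2.resize(w['frame'][110:190,245:330],None,fx=7,fy=7,interpolation=cv2.INTER_NEAREST);cv2.imwrite('pics/d2.png',out)
```

```text
plinth ((286.5840759277344, 150.7404327392578), (52.629329681396484, 53.5892219543457), 108.05865478515625) [ 441.03437038 -287.39924864   14.        ]
[ 264  134   48   41 1193] [287.04107293 153.45934619]
((287.2869873046875, 153.58876037597656), (43.07912063598633, 28.82819938659668), 22.38013458251953)
[[273, 134], [310, 148], [303, 172], [299, 174], [264, 159]]
```

View pics/d2.png

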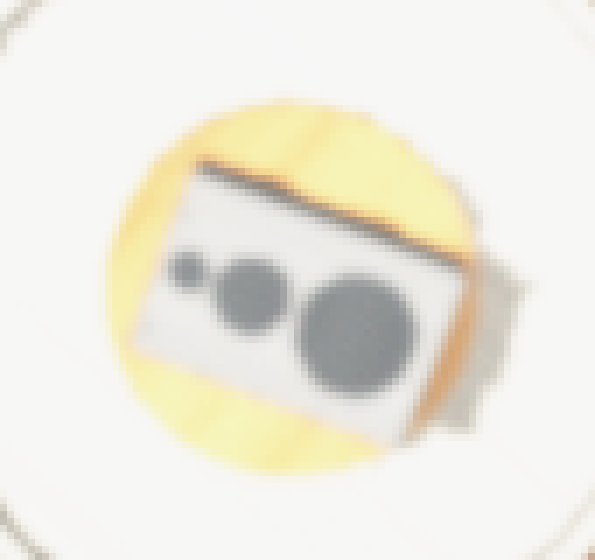

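```bash
cat > g.py <<'E'
from h import *
def frame(ty,tz):
    tz=tz/np.linalg.norm(tz);ty=ty-tz*(ty@tz);ty/=np.linalg.norm(ty);return np.c_[np.cross(ty,tz),ty,tz]
E
python3 - <<'E'
from g import *;import pickle
a,w=pickle.load(open('c3.pkl','rb'))
C=[(273.6,135.7),(311.4,148.3),(302.1,173.6),(263.6,159.3)]
P=np.array([onz(w,*p,38) for p in C]);print(P.round(1),P.mean(0))
l=(P[1]-P[0]+P[2]-P[3])/2;s=(P[0]-P[3]+P[1]-P[2])/2
print(np.linalg.norm(l),np.linalg.norm(s),np.degrees(np.arctan2(l[1],l[0])),np.degrees(np.arctan2(s[1],s[0])))
# 26-mm direction averaged, azimuth
az=np.arctan2(*(s/np.linalg.norm(s)+np.array([-l[1],l[0],0])/np.linalg.norm(l))[1::-1]);az2=az+np.pi;print(np.degrees(az))
for q in(az,az2):
    R=frame(np.array([np.cos(q),np.sin(q),0]),np.array([0,0,-1.]));print(np.degrees(q),delta([*P.mean(0)[:2],60],R))
print(get_obs()['joint_positions'].round(2))
E
```

```text
[[ 455.2 -271.9   38. ]
 [ 451.9 -308.7   38. ]
 [ 426.6 -306.    38. ]
 [ 431.7 -267.5   38. ]] [ 441.35355144 -288.53717291   38.        ]
37.877456837167344 24.641570227554467 -96.3566464807754 -8.370970508860674
-7.363808494818036
-7.363808494818036 (array([0.0609, 0.0011, 0.2555]), array([-3.000e-04, -2.000e-04, -7.728e-01]))
172.63619150518196 (array([0.0609, 0.0011, 0.2555]), array([-2.0000e-04,  3.0000e-04,  1.2272e+00]))
[-0.62  0.17  1.89  0.    1.08  0.72]
```

```bash
python3 -m creep '[{"x":0.06,"y":0.001,"z":0.05,"wx":0,"wy":0,"wz":-0.773,"gripper":0},{"x":0.06,"y":0.001,"z":0.1,"wx":0,"wy":0,"wz":-0.773,"gripper":0},{"x":0.06,"y":0.001,"z":0.15,"wx":0,"wy":0,"wz":-0.773,"gripper":0},{"x":0.06,"y":0.001,"z":0.2,"wx":0,"wy":0,"wz":-0.773,"gripper":0},{"x":0.06,"y":0.001,"z":0.25,"wx":0,"wy":0,"wz":-0.773,"gripper":0},{"x":0.06,"y":0.001,"z":0.255,"wx":0,"wy":0,"wz":-0.773,"gripper":0},{"x":0.06,"y":0.001,"z":0.255,"wx":0,"wy":0,"wz":-0.773,"gripper":0},{"x":0.06,"y":0.001,"z":0.255,"wx":0,"wy":0,"wz":-0.773,"gripper":0},{"x":0.06,"y":0.001,"z":0.255,"wx":0,"wy":0,"wz":-0.773,"gripper":0},{"x":0.06,"y":0.001,"z":0.255,"wx":0,"wy":0,"wz":-0.773,"gripper":0}]'; python3 -m creep '[{"x":0,"y":0,"z":0.01,"wx":0,"wy":0,"wz":0,"gripper":0},{"x":0,"y":0,"z":0.02,"wx":0,"wy":0,"wz":0,"gripper":0},{"x":0,"y":0,"z":0.02,"wx":0,"wy":0,"wz":0,"gripper":0}]';python3 - <<'E'
from g import *
q=np.radians(-7.4);R=frame(np.array([np.cos(q),np.sin(q),0]),np.array([0,0,-1.]))
print(delta([441.3,-288.3,30],R))
E
```

```text
clock: 12.6
position: [440.8, -288.6, 60.1]
tool_rot: [-2.351, -2.082, 0.0]
ft_force: [0.6, 0.4, 0.4]
grip_width: 0.4
grasp_force: 0.0
clock: 12.85
position: [439.8, -288.7, 49.3]
tool_rot: [-2.362, -2.069, 0.001]
ft_force: [-0.8, -0.2, -0.1]
grip_width: 0.4
grasp_force: 0.0
(array([0.0012, 0.0029, 0.0386]), array([-0.0009, -0.0005, -0.0017]))
```

```bash
python3 -m creep '[{"x":0.001,"y":0.002,"z":0.02,"wx":0,"wy":0,"wz":0,"gripper":0},{"x":0.001,"y":0.002,"z":0.04,"wx":0,"wy":0,"wz":0,"gripper":0},{"x":0.001,"y":0.002,"z":0.05,"wx":0,"wy":0,"wz":0,"gripper":0},{"x":0.001,"y":0.002,"z":0.054,"wx":0,"wy":0,"wz":0,"gripper":0},{"x":0.001,"y":0.002,"z":0.054,"wx":0,"wy":0,"wz":0,"gripper":0}]'; for i in 1 2 3 4 5 6 7 8 9 10; do :; done; python3 -m creep '[{"x":0,"y":0,"z":0.002,"wx":0,"wy":0,"wz":0,"gripper":0},{"x":0,"y":0,"z":0.002,"wx":0,"wy":0,"wz":0,"gripper":0}]' |egrep "pos|ft"; python3 -m creep '[{"x":0,"y":0,"z":0.002,"wx":0,"wy":0,"wz":0,"gripper":0},{"x":0,"y":0,"z":0.002,"wx":0,"wy":0,"wz":0,"gripper":0}]' |egrep "pos|ft"
```

```text
clock: 13.27
position: [440.5, -289.0, 22.6]
tool_rot: [-2.36, -2.071, 0.001]
ft_force: [0.4, -0.0, 0.1]
grip_width: 0.6
grasp_force: 0.0
position: [441.2, -289.5, 22.7]
ft_force: [-0.7, -0.0, -0.6]
position: [441.2, -289.4, 21.7]
ft_force: [0.1, -0.9, -0.8]
```

```bash
python3 -m creep '[{"x":0,"y":0,"z":0.002,"wx":0,"wy":0,"wz":0,"gripper":0},{"x":0,"y":0,"z":0.002,"wx":0,"wy":0,"wz":0,"gripper":0}]' |egrep "pos|ft"; python3 -m creep '[{"x":0,"y":0,"z":0.002,"wx":0,"wy":0,"wz":0,"gripper":0},{"x":0,"y":0,"z":0.002,"wx":0,"wy":0,"wz":0,"gripper":0}]' |egrep "pos|ft";python3 -m creep '[{"x":0,"y":0,"z":0.002,"wx":0,"wy":0,"wz":0,"gripper":0},{"x":0,"y":0,"z":0.002,"wx":0,"wy":0,"wz":0,"gripper":0}]' |egrep "pos|ft"
```

```text
position: [441.1, -289.3, 20.6]
ft_force: [-0.1, -0.2, 0.1]
position: [441.0, -289.3, 19.5]
ft_force: [-0.1, 0.6, 0.5]
position: [441.0, -289.3, 18.4]
ft_force: [-0.3, 0.5, -0.2]
```

```bash
python3 -m creep '[{"x":0,"y":0,"z":0.002,"wx":0,"wy":0,"wz":0,"gripper":0},{"x":0,"y":0,"z":0.002,"wx":0,"wy":0,"wz":0,"gripper":0}]' |egrep "pos|ft"; python3 -m creep '[{"x":0,"y":0,"z":0.002,"wx":0,"wy":0,"wz":0,"gripper":0},{"x":0,"y":0,"z":0.002,"wx":0,"wy":0,"wz":0,"gripper":0}]' |egrep "pos|ft"
```

```text
position: [441.0, -289.3, 17.4]
ft_force: [-0.0, 0.6, -0.4]
position: [441.1, -289.4, 17.3]
ft_force: [-2.9, 1.8, 10.8]
```

Contact comes at a reported z of 17.4 against the true 38, so the offset is 20.6 mm. Next I raise, open and grip the die's top 7 mm, which means a reported z of about 10.2.

```bash
python3 -m creep '[{"x":0,"y":0,"z":-0.04,"wx":0,"wy":0,"wz":0,"gripper":45},{"x":0,"y":0,"z":-0.04,"wx":0,"wy":0,"wz":0,"gripper":45},{"x":0,"y":0,"z":-0.04,"wx":0,"wy":0,"wz":0,"gripper":45},{"x":0,"y":0,"z":-0.04,"wx":0,"wy":0,"wz":0,"gripper":45},{"x":0,"y":0,"z":-0.04,"wx":0,"wy":0,"wz":0,"gripper":45},{"x":0,"y":0,"z":-0.04,"wx":0,"wy":0,"wz":0,"gripper":45},{"x":0,"y":0,"z":-0.04,"wx":0,"wy":0,"wz":0,"gripper":45},{"x":0,"y":0,"z":-0.02,"wx":0,"wy":0,"wz":0,"gripper":45},{"x":0,"y":0,"z":0.012,"wx":0,"wy":0,"wz":0,"gripper":45},{"x":0,"y":0,"z":0.012,"wx":0,"wy":0,"wz":0,"gripper":45}]'; python3 -m creep '[{"x":0,"y":0,"z":0,"wx":0,"wy":0,"wz":0,"gripper":45},{"x":0,"y":0,"z":0,"wx":0,"wy":0,"wz":0,"gripper":45}]'
```

```text
clock: 15.27
position: [439.5, -288.3, 8.0]
tool_rot: [-2.358, -2.07, 0.001]
ft_force: [-0.3, 0.4, -1.0]
grip_width: 45.1
grasp_force: 0.0
clock: 15.43
position: [441.0, -289.2, 10.5]
tool_rot: [-2.36, -2.072, 0.0]
ft_force: [0.1, 0.3, -0.1]
grip_width: 44.9
grasp_force: 0.0
```

```bash
python3 -m creep '[{"x":0,"y":0,"z":0,"wx":0,"wy":0,"wz":0,"gripper":20},{"x":0,"y":0,"z":0,"wx":0,"wy":0,"wz":0,"gripper":20},{"x":0,"y":0,"z":0,"wx":0,"wy":0,"wz":0,"gripper":20},{"x":0,"y":0,"z":0,"wx":0,"wy":0,"wz":0,"gripper":20},{"x":0,"y":0,"z":0,"wx":0,"wy":0,"wz":0,"gripper":20},{"x":0,"y":0,"z":0,"wx":0,"wy":0,"wz":0,"gripper":20},{"x":0,"y":0,"z":0,"wx":0,"wy":0,"wz":0,"gripper":20}]' 50; python3 -m creep '[{"x":0,"y":0,"z":-0.02,"wx":0,"wy":0,"wz":0,"gripper":20},{"x":0,"y":0,"z":-0.06,"wx":0,"wy":0,"wz":0,"gripper":20},{"x":0,"y":0,"z":-0.12,"wx":0,"wy":0,"wz":0,"gripper":20},{"x":0,"y":0,"z":-0.18,"wx":0,"wy":0,"wz":0,"gripper":20},{"x":0,"y":0,"z":-0.25,"wx":0,"wy":0,"wz":0,"gripper":20},{"x":0,"y":0,"z":-0.32,"wx":0,"wy":0,"wz":0,"gripper":20},{"x":0,"y":0,"z":-0.36,"wx":0,"wy":0,"wz":0,"gripper":20},{"x":0,"y":0,"z":-0.36,"wx":0,"wy":0,"wz":0,"gripper":20}]'
python3 - <<'E'
from g import *
# block frame: x az 62.1, tilt 25
q=np.radians(62.1);t=np.radians(25)
bx=np.array([np.cos(t)*np.cos(q),np.cos(t)*np.sin(q),np.sin(t)]);bz=np.array([-np.sin(t)*np.cos(q),-np.sin(t)*np.sin(q),np.cos(t)])
H=np.array([482,195,71.])
Pf=H+bz*(80-20.6)   # reported tcp with true tip 80 above mouth
print(Pf)
for sg in(1,-1):print(delta(Pf,frame(sg*bx,-bz)),delta(Pf+[0,0,60],frame(sg*bx,-bz)))
print(get_obs()['joint_positions'].round(2))
E
```

```text
clock: 16.02
position: [441.3, -289.5, 11.0]
tool_rot: [2.36, 2.072, 0.0]
ft_force: [-0.8, 0.2, 5.8]
grip_width: 25.0
grasp_force: 50.0
clock: 16.68
position: [443.3, -290.7, 195.8]
tool_rot: [2.355, 2.068, 0.003]
ft_force: [0.8, -0.3, -1.8]
grip_width: 25.0
grasp_force: 50.0
[470.25331233 172.81436763 124.83468255]
(array([ 0.9268, -0.0674,  0.1383]), array([-0.24  ,  0.1729, -0.7586])) (array([ 0.9264, -0.0666,  0.0183]), array([-0.24  ,  0.1729, -0.7586]))
(array([ 0.9268, -0.0674,  0.1383]), array([0.1904, 0.2645, 1.2061])) (array([ 0.9264, -0.0666,  0.0183]), array([0.1904, 0.2645, 1.2061]))
[-0.58  0.2   1.84  0.    1.1  -0.45]
```

```bash
python3 -m creep '[{"x":0.03,"y":-0.002,"z":0,"wx":-0.024,"wy":0.017,"wz":-0.076,"gripper":20},{"x":0.08,"y":-0.006,"z":0,"wx":-0.048,"wy":0.035,"wz":-0.152,"gripper":20},{"x":0.14,"y":-0.01,"z":0,"wx":-0.072,"wy":0.052,"wz":-0.228,"gripper":20},{"x":0.21,"y":-0.015,"z":0,"wx":-0.096,"wy":0.069,"wz":-0.303,"gripper":20},{"x":0.28,"y":-0.02,"z":0,"wx":-0.12,"wy":0.086,"wz":-0.379,"gripper":20},{"x":0.35,"y":-0.025,"z":0,"wx":-0.144,"wy":0.104,"wz":-0.455,"gripper":20},{"x":0.42,"y":-0.03,"z":0,"wx":-0.168,"wy":0.121,"wz":-0.531,"gripper":20},{"x":0.49,"y":-0.035,"z":0,"wx":-0.192,"wy":0.138,"wz":-0.607,"gripper":20},{"x":0.56,"y":-0.04,"z":0,"wx":-0.216,"wy":0.156,"wz":-0.683,"gripper":20},{"x":0.62,"y":-0.045,"z":0,"wx":-0.24,"wy":0.173,"wz":-0.759,"gripper":20}]'
cat > tgt.py <<'E'
from g import *
import sys
q=np.radians(62.1);t=np.radians(25)
bx=np.array([np.cos(t)*np.cos(q),np.cos(t)*np.sin(q),np.sin(t)]);bz=np.array([-np.sin(t)*np.cos(q),-np.sin(t)*np.sin(q),np.cos(t)])
by=np.cross(bz,bx);H=np.array([482,195,71.]);off=20.6
def go(h,dz=0,dx=0,dy=0): return delta(H+bx*dx+by*dy+bz*(h-off)+[0,0,dz],frame(bx,-bz))
def where():
    d=get_obs()['position']-H;return (d@bx).round(1),(d@by).round(1),(d@bz+off).round(1)
if __name__=='__main__':
    print(go(float(sys.argv[1]),*map(float,sys.argv[2:])),'tip in block',where())
E
python3 tgt.py 80 40
```

```text
clock: 17.52
position: [457.5, 23.2, 189.8]
tool_rot: [0.754, 2.884, 0.635]
ft_force: [0.7, -0.4, -2.5]
grip_width: 24.9
grasp_force: 50.0
(array([0.1226, 0.2275, 0.1611]), array([-0.0042, -0.0023, -0.016 ])) tip in block (np.float64(-97.8), np.float64(-58.7), np.float64(197.3))
```

```bash
python3 -m creep '[{"x":0.03,"y":0.065,"z":0.05,"wx":0,"wy":0,"wz":0,"gripper":20},{"x":0.06,"y":0.12,"z":0.08,"wx":0,"wy":0,"wz":0,"gripper":20},{"x":0.08,"y":0.16,"z":0.11,"wx":0,"wy":0,"wz":0,"gripper":20},{"x":0.1,"y":0.19,"z":0.13,"wx":0,"wy":0,"wz":0,"gripper":20},{"x":0.1,"y":0.2,"z":0.13,"wx":0,"wy":0,"wz":0,"gripper":20},{"x":0.1,"y":0.2,"z":0.13,"wx":0,"wy":0,"wz":0,"gripper":20},{"x":0.1,"y":0.2,"z":0.13,"wx":0,"wy":0,"wz":0,"gripper":20}]'; python3 tgt.py 80 0
python3 - <<'E'
from h import *
w=cam('wrist');s=cam('scene');import pickle;pickle.dump((s,w),open('c4.pkl','wb'))
cv2.imwrite('pics/p1.png',np.hstack([cv2.resize(w['frame'],(560,420)),cv2.resize(s['frame'][150:270,290:358],(238,420))]))
E
```

```text
clock: 18.1
position: [472.9, 148.1, 173.4]
tool_rot: [0.761, 2.882, 0.631]
ft_force: [-0.0, 0.3, -1.2]
grip_width: 24.9
grasp_force: 50.0
(array([ 0.0275, -0.0035,  0.1055]), array([-0.0055, -0.0009, -0.0187])) tip in block (np.float64(1.8), np.float64(-13.9), np.float64(132.7))
```

View pics/p1.png

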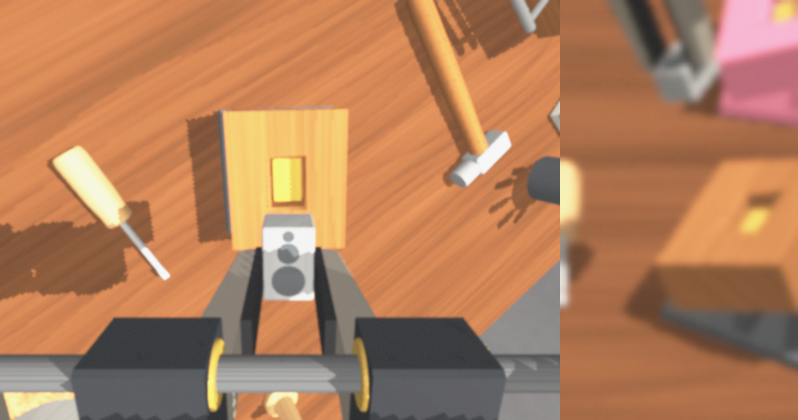

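The wrist view shows the die held squarely (top face about 263-315, 226-300). The pocket is straight ahead of it (mouth about 271-305, 155-208), with aligned edges. I'll measure both in this view.

Run:
```python
from tgt import *;import pickle
s,w=pickle.load(open('c4.pkl','rb'));f=w['frame'].astype(int)
g=cv2.GaussianBlur(w['frame'],(3,3),0).astype(int)
ref=np.median(g[165:200,245:262].reshape(-1,3),0);print(ref)
d=np.abs(g-ref).sum(2)
sub=(d[145:213,255:322]>60).astype(np.uint8)
n,l,st,ce=cv2.connectedComponentsWithStats(sub);i=1+st[1:,4].argmax();
ct=max(cv2.findContours((l==i).astype(np.uint8),0,1)[0],key=cv2.contourArea).reshape(-1,2)+[255,145]
r=cv2.minAreaRect(ct.astype(np.float32));bx4=cv2.boxPoints(r);print('pocket',st[i],r,bx4.tolist())
for y in(165,175,190,200):print(y,[int(v) for v in d[y,262:316]])
for x in(280,290,297):print(x,[int(v) for v in d[146:216,x]])
# die top
gray=cv2.cvtColor(w['frame'],cv2.COLOR_BGR2GRAY).astype(int)
for y in(235,270,295):print('die row',y,gray[y,250:330].tolist())
for x in(270,305):print('die col',x,gray[205:310,x].tolist())
print(ray(w,280,210))
```

```text
[117. 206. 247.]
pocket [ 15  10  37  55 682] ((288.0, 182.0), (54.0, 36.0), 90.0) [[270.0, 155.0], [306.0, 155.0], [306.0, 209.0], [270.0, 209.0]]
165 [11, 13, 9, 4, 2, 1, 10, 46, 93, 100, 47, 28, 45, 55, 57, 56, 56, 55, 54, 54, 54, 56, 58, 59, 60, 58, 49, 33, 34, 33, 32, 33, 33, 32, 32, 33, 32, 28, 60, 110, 162, 196, 191, 140, 79, 41, 28, 30, 31, 34, 33, 30, 24, 17]
175 [9, 10, 8, 2, 2, 1, 4, 28, 71, 99, 69, 22, 37, 53, 56, 56, 55, 54, 53, 53, 54, 56, 58, 58, 58, 56, 48, 33, 33, 33, 33, 33, 31, 33, 32, 33, 31, 28, 52, 98, 152, 196, 201, 157, 94, 48, 31, 27, 29, 32, 32, 31, 29, 25]
190 [7, 10, 12, 7, 1, 1, 5, 4, 39, 87, 97, 46, 27, 44, 53, 55, 54, 53, 53, 52, 52, 53, 54, 55, 57, 56, 49, 36, 35, 34, 32, 30, 31, 32, 32, 32, 31, 29, 43, 82, 135, 180, 189, 150, 92, 47, 28, 26, 29, 30, 29, 28, 26, 23]
200 [17, 18, 14, 7, 1, 4, 1, 1, 23, 71, 116, 105, 49, 28, 31, 28, 29, 30, 30, 31, 30, 31, 31, 31, 30, 31, 30, 29, 46, 73, 89, 95, 96, 95, 94, 96, 101, 110, 132, 172, 211, 222, 197, 148, 95, 53, 31, 24, 25, 27, 26, 25, 22, 20]
280 [11, 12, 13, 14, 13, 12, 12, 11, 14, 22, 32, 25, 24, 31, 48, 
[... 2476 characters left out ...]
6, 191, 177, 160, 148, 145, 147, 148, 150, 152, 152, 153, 153]
die col 305 [154, 155, 158, 162, 173, 187, 194, 194, 190, 176, 167, 167, 167, 169, 170, 168, 169, 167, 167, 167, 173, 186, 216, 234, 241, 243, 244, 244, 244, 244, 244, 244, 244, 244, 244, 244, 244, 244, 244, 244, 244, 244, 244, 244, 244, 244, 241, 230, 212, 198, 195, 195, 196, 195, 195, 196, 198, 196, 196, 196, 197, 196, 198, 196, 196, 197, 196, 197, 196, 193, 192, 186, 181, 175, 172, 172, 169, 170, 172, 177, 184, 189, 193, 195, 196, 198, 200, 210, 226, 238, 243, 244, 244, 242, 234, 208, 174, 159, 158, 157, 157, 158, 160, 159, 158]
(array([364.26317486, 117.70098821, 348.09471805]), array([ 0.43421118,  0.18661431, -0.88158067]))
```

Run:
```python
from tgt import *;import pickle
s,w=pickle.load(open('c4.pkl','rb'))
o=get_obs();R=cv2.Rodrigues(o['tool_rot'])[0];p=o['position']
def pl(c,u,v,P0,n):
    a,d=ray(c,u,v);return a+d*((P0-a)@n)/(d@n)
# die top corners in tool frame
P0=p-R[:,2]*(20.6+6.6)
for q in[(262.7,226.4),(315,226.4),(262.5,299.5),(314.3,300.5),(288.8,226.4),(288.4,300)]:
    print('die',q,(R.T@(pl(w,*q,P0,R[:,2])-p)).round(1))
for dh in(-3,0,3):
  for q in[(288,182),(269.5,155),(306,155),(270.5,209),(306,209)]:
    x=pl(w,*q,H+bz*dh,bz)-H;print('pocket',dh,q,(x@bx).round(1),(x@by).round(1))
# face corners: width at the plane
for dh in(-3,0,3):
  F=[pl(w,*q,H+bz*dh,bz)-H for q in[(220,111),(348,109),(345,248),(231,249)]];print(dh,[((f@bx).round(1),(f@by).round(1)) for f in F])
print(R.T@bx,R.T@by)
```

```text
die (262.7, 226.4) [ 23.2 -12.4 -27.2]
die (315, 226.4) [ 23.3  12.6 -27.2]
die (262.5, 299.5) [-16.2 -13.2 -27.2]
die (314.3, 300.5) [-16.8  13.1 -27.2]
die (288.8, 226.4) [ 23.3   0.1 -27.2]
die (288.4, 300) [-16.5  -0.  -27.2]
pocket -3 (288, 182) 0.5 -2.2
pocket -3 (269.5, 155) -14.4 21.5
pocket -3 (306, 155) 16.4 20.7
pocket -3 (270.5, 209) -15.6 -26.1
pocket -3 (306, 209) 15.7 -26.9
pocket 0 (288, 182) 0.6 -1.5
pocket 0 (269.5, 155) -14.2 22.0
pocket 0 (306, 155) 16.2 21.1
pocket 0 (270.5, 209) -15.4 -25.2
pocket 0 (306, 209) 15.6 -26.0
pocket 3 (288, 182) 0.6 -0.8
pocket 3 (269.5, 155) -14.0 22.4
pocket 3 (306, 155) 16.1 21.6
pocket 3 (270.5, 209) -15.2 -24.2
pocket 3 (306, 209) 15.5 -25.1
-3 [(np.float64(-53.1), np.float64(58.5)), (np.float64(51.0), np.float64(57.1)), (np.float64(50.5), np.float64(-64.9)), (np.float64(-53.2), np.float64(-63.3))]
0 [(np.float64(-52.6), np.float64(58.6)), (np.float64(50.5), np.float64(57.2)), (np.float64(50.1), np.float64(-63.6)), (np.float64(-52.6), np.float64(-62.0))]
3 [(np.float64(-52.0), np.float64(58.7)), (np.float64(50.1), np.float64(57.3)), (np.float64(49.6), np.float64(-62.3)), (np.float64(-52.1), np.float64(-60.7))]
[ 0.03099789  0.99948432 -0.00838039] [ 9.99519336e-01 -3.09927917e-02  7.37235021e-04]
```

```bash
sed -i 's/62.1/61.6/' tgt.py; python3 tgt.py 60 0 0.6 -4.6
```

```text
(array([ 0.0198, -0.0012,  0.1461]), array([-0.0054, -0.0027, -0.0147])) tip in block (np.float64(1.6), np.float64(-14.8), np.float64(133.0))
```

```bash
python3 -m creep '[{"x":0.01,"y":-0.001,"z":0.04,"wx":-0.005,"wy":-0.003,"wz":-0.015,"gripper":20},{"x":0.02,"y":-0.001,"z":0.09,"wx":-0.005,"wy":-0.003,"wz":-0.015,"gripper":20},{"x":0.02,"y":-0.001,"z":0.13,"wx":-0.005,"wy":-0.003,"wz":-0.015,"gripper":20},{"x":0.02,"y":-0.001,"z":0.146,"wx":-0.005,"wy":-0.003,"wz":-0.015,"gripper":20},{"x":0.02,"y":-0.001,"z":0.146,"wx":-0.005,"wy":-0.003,"wz":-0.015,"gripper":20},{"x":0.02,"y":-0.001,"z":0.146,"wx":-0.005,"wy":-0.003,"wz":-0.015,"gripper":20},{"x":0.02,"y":-0.001,"z":0.146,"wx":-0.005,"wy":-0.003,"wz":-0.015,"gripper":20}]'; python3 tgt.py 30 0 0.6 -4.6
python3 - <<'E'
from tgt import *
import pickle
w=cam('wrist','p2.png');s=cam('scene');pickle.dump((s,w),open('c5.pkl','wb'))
print(proj(w,[H+bx*i+by*j for i,j in((-15.9,22.3),(17.1,22.3),(17.1,-24.7),(-15.9,-24.7))]).round(0).tolist())
E
```

```text
clock: 18.78
position: [479.0, 179.2, 108.1]
tool_rot: [0.727, 2.876, 0.638]
ft_force: [1.6, 0.3, -0.5]
grip_width: 24.7
grasp_force: 50.0
(array([ 0.0006, -0.0024,  0.0614]), array([0.0003, 0.0007, 0.0006])) tip in block (np.float64(1.8), np.float64(-4.9), np.float64(60.7))
[[262.0, 184.0], [312.0, 184.0], [311.0, 251.0], [263.0, 251.0]]
```

Run:
```python
from tgt import *;import pickle
s,w=pickle.load(open('c5.pkl','rb'));g=cv2.GaussianBlur(w['frame'],(3,3),0).astype(int)
ref=np.median(g[185:210,240:256].reshape(-1,3),0);d=np.abs(g-ref).sum(2);print(ref)
for y in(192,198,205):print(y,'from 252',d[y,252:325].tolist())
for x in(275,288,300):print(x,'from 172',d[172:215,x].tolist())
```

```text
[120. 213. 247.]
192 from 252 [1.0, 3.0, 6.0, 8.0, 7.0, 4.0, 1.0, 3.0, 1.0, 2.0, 14.0, 40.0, 79.0, 120.0, 122.0, 66.0, 21.0, 34.0, 46.0, 48.0, 49.0, 49.0, 49.0, 49.0, 48.0, 45.0, 44.0, 45.0, 47.0, 48.0, 49.0, 50.0, 51.0, 52.0, 51.0, 47.0, 40.0, 30.0, 31.0, 29.0, 28.0, 28.0, 28.0, 27.0, 28.0, 29.0, 28.0, 28.0, 29.0, 28.0, 39.0, 76.0, 132.0, 198.0, 246.0, 256.0, 230.0, 179.0, 118.0, 68.0, 38.0, 28.0, 30.0, 33.0, 37.0, 38.0, 39.0, 38.0, 34.0, 29.0, 21.0, 15.0, 10.0]
198 from 252 [0.0, 3.0, 6.0, 9.0, 9.0, 5.0, 0.0, 3.0, 2.0, 1.0, 9.0, 32.0, 72.0, 118.0, 130.0, 82.0, 19.0, 30.0, 45.0, 48.0, 49.0, 49.0, 49.0, 48.0, 47.0, 45.0, 44.0, 45.0, 48.0, 49.0, 49.0, 50.0, 50.0, 50.0, 50.0, 48.0, 40.0, 28.0, 31.0, 29.0, 28.0, 26.0, 27.0, 28.0, 27.0, 29.0, 28.0, 28.0, 29.0, 27.0, 38.0, 74.0, 132.0, 197.0, 245.0, 256.0, 228.0, 176.0, 117.0, 67.0, 38.0, 30.0, 31.0, 33.0, 35.0, 37.0, 37.0, 36.0, 34.0, 29.0, 20.0, 13.0, 9.0]
205 from 252 [1.0, 1.0, 5.0, 9.0, 9.0, 2.0, 9.0, 17.0, 12.0, 4.0, 6.0, 29.0, 71.0, 120.0, 134.0, 86.0, 19.0, 28.0, 43.0, 47.0, 48.0, 48.0, 47.0, 46.0, 46.0, 44.0, 44.0, 45.0, 47.0, 48
[... 386 characters left out ...]
8.0, 42.0, 48.0, 49.0, 49.0, 48.0, 49.0, 49.0, 49.0, 48.0, 48.0, 48.0, 47.0, 47.0, 47.0, 47.0, 46.0, 46.0, 47.0, 48.0, 47.0, 47.0, 48.0, 50.0, 47.0, 74.0]
288 from 172 [18.0, 18.0, 19.0, 18.0, 17.0, 17.0, 19.0, 19.0, 18.0, 17.0, 16.0, 17.0, 19.0, 25.0, 34.0, 38.0, 25.0, 22.0, 26.0, 38.0, 40.0, 34.0, 29.0, 29.0, 30.0, 37.0, 40.0, 37.0, 30.0, 29.0, 28.0, 32.0, 38.0, 36.0, 29.0, 31.0, 30.0, 30.0, 36.0, 37.0, 34.0, 36.0, 100.0]
300 from 172 [27.0, 28.0, 28.0, 28.0, 27.0, 28.0, 28.0, 28.0, 28.0, 28.0, 27.0, 27.0, 30.0, 38.0, 55.0, 74.0, 75.0, 53.0, 30.0, 28.0, 29.0, 29.0, 27.0, 29.0, 29.0, 28.0, 29.0, 29.0, 28.0, 28.0, 28.0, 29.0, 29.0, 29.0, 29.0, 29.0, 29.0, 30.0, 28.0, 24.0, 22.0, 57.0, 117.0]
```

```bash
python3 -m creep '[{"x":0.0005,"y":-0.002,"z":0.03,"wx":0,"wy":0,"wz":0,"gripper":20},{"x":0.0005,"y":-0.002,"z":0.055,"wx":0,"wy":0,"wz":0,"gripper":20},{"x":0.0005,"y":-0.002,"z":0.068,"wx":0,"wy":0,"wz":0,"gripper":20},{"x":0.0005,"y":-0.002,"z":0.072,"wx":0,"wy":0,"wz":0,"gripper":20},{"x":0.0005,"y":-0.002,"z":0.072,"wx":0,"wy":0,"wz":0,"gripper":20},{"x":0.0005,"y":-0.002,"z":0.072,"wx":0,"wy":0,"wz":0,"gripper":20}]' | grep ft; python3 tgt.py 17 0 0.6 -4.6
```

```text
ft_force: [0.5, 0.3, -1.2]
(array([-0.0014, -0.0004,  0.0144]), array([0.    , 0.0001, 0.0009])) tip in block (np.float64(0.8), np.float64(-3.9), np.float64(24.2))
```

```bash
python3 -m creep '[{"x":-0.001,"y":0,"z":0.004,"wx":0,"wy":0,"wz":0,"gripper":20},{"x":-0.001,"y":0,"z":0.008,"wx":0,"wy":0,"wz":0,"gripper":20},{"x":-0.001,"y":0,"z":0.012,"wx":0,"wy":0,"wz":0,"gripper":20},{"x":-0.001,"y":0,"z":0.012,"wx":0,"wy":0,"wz":0,"gripper":20}]' | grep ft;python3 tgt.py 17 0 0.6 -4.6;  python3 -m creep '[{"x":0,"y":0,"z":0.003,"wx":0,"wy":0,"wz":0,"gripper":20},{"x":0,"y":0,"z":0.004,"wx":0,"wy":0,"wz":0,"gripper":20},{"x":0,"y":0,"z":0.004,"wx":0,"wy":0,"wz":0,"gripper":20}]' | grep ft;python3 tgt.py 17 0 0.6 -4.6
```

```text
ft_force: [0.2, 0.7, -1.8]
(array([-0.0008,  0.0002,  0.0013]), array([-0.0002, -0.0001,  0.0007])) tip in block (np.float64(0.5), np.float64(-4.2), np.float64(17.6))
ft_force: [0.5, -0.3, -1.9]
(array([-0.0009,  0.0003, -0.0027]), array([-0.0002, -0.0001,  0.0008])) tip in block (np.float64(0.5), np.float64(-4.1), np.float64(15.7))
```

```bash
python3 -m creep '[{"x":0,"y":0,"z":0.003,"wx":0,"wy":0,"wz":0,"gripper":20},{"x":0,"y":0,"z":0.004,"wx":0,"wy":0,"wz":0,"gripper":20},{"x":0,"y":0,"z":0.004,"wx":0,"wy":0,"wz":0,"gripper":20}]' | grep ft;python3 tgt.py 17 0 0.6 -4.6; python3 -m creep '[{"x":0,"y":0,"z":0.003,"wx":0,"wy":0,"wz":0,"gripper":20},{"x":0,"y":0,"z":0.004,"wx":0,"wy":0,"wz":0,"gripper":20},{"x":0,"y":0,"z":0.004,"wx":0,"wy":0,"wz":0,"gripper":20}]' | grep ft;python3 tgt.py 17 0 0.6 -4.6
```

```text
ft_force: [0.3, 0.6, -0.4]
(array([-0.0009,  0.0002, -0.0067]), array([-0.0002, -0.0001,  0.0007])) tip in block (np.float64(0.5), np.float64(-4.2), np.float64(13.7))
ft_force: [0.8, -0.0, -0.8]
(array([-0.0009,  0.0002, -0.0106]), array([-0.0002, -0.0001,  0.0008])) tip in block (np.float64(0.5), np.float64(-4.2), np.float64(11.7))
```

```bash
for i in 1; do python3 -m creep '[{"x":0,"y":0,"z":0.003,"wx":0,"wy":0,"wz":0,"gripper":20},{"x":0,"y":0,"z":0.004,"wx":0,"wy":0,"wz":0,"gripper":20},{"x":0,"y":0,"z":0.004,"wx":0,"wy":0,"wz":0,"gripper":20}]' | grep ft;python3 tgt.py 17 0 0.6 -4.6; done; python3 -m creep '[{"x":0,"y":0,"z":0.002,"wx":0,"wy":0,"wz":0,"gripper":20},{"x":0,"y":0,"z":0.003,"wx":0,"wy":0,"wz":0,"gripper":20},{"x":0,"y":0,"z":0.003,"wx":0,"wy":0,"wz":0,"gripper":20}]' | grep ft;python3 tgt.py 17 0 0.6 -4.6; python3 -m creep '[{"x":0,"y":0,"z":0.002,"wx":0,"wy":0,"wz":0,"gripper":20},{"x":0,"y":0,"z":0.003,"wx":0,"wy":0,"wz":0,"gripper":20},{"x":0,"y":0,"z":0.003,"wx":0,"wy":0,"wz":0,"gripper":20}]' | grep ft;python3 tgt.py 17 0 0.6 -4.6
```

```text
ft_force: [-0.4, 0.2, -1.2]
(array([-0.0008,  0.0003, -0.0147]), array([-0.0002, -0.0001,  0.0008])) tip in block (np.float64(0.5), np.float64(-4.2), np.float64(9.7))
ft_force: [-0.0, -0.2, -1.2]
(array([-0.0008,  0.0002, -0.0176]), array([-0.0002, -0.0001,  0.0008])) tip in block (np.float64(0.5), np.float64(-4.2), np.float64(8.2))
ft_force: [-0.5, 0.2, -1.4]
(array([-0.0009,  0.0002, -0.0206]), array([-0.0002, -0.0001,  0.0008])) tip in block (np.float64(0.5), np.float64(-4.2), np.float64(6.7))
```

```bash
python3 -m creep '[{"x":0,"y":0,"z":0.002,"wx":0,"wy":0,"wz":0,"gripper":20},{"x":0,"y":0,"z":0.002,"wx":0,"wy":0,"wz":0,"gripper":20}]' | grep ft;python3 tgt.py 17 0 0.6 -4.6; python3 -m creep '[{"x":0,"y":0,"z":0.002,"wx":0,"wy":0,"wz":0,"gripper":20},{"x":0,"y":0,"z":0.002,"wx":0,"wy":0,"wz":0,"gripper":20}]' | grep ft;python3 tgt.py 17 0 0.6 -4.6; python3 -m creep '[{"x":0,"y":0,"z":0.002,"wx":0,"wy":0,"wz":0,"gripper":20},{"x":0,"y":0,"z":0.002,"wx":0,"wy":0,"wz":0,"gripper":20}]' | grep ft;python3 tgt.py 17 0 0.6 -4.6
```

```text
ft_force: [0.1, -0.4, 0.9]
(array([-0.0006,  0.    , -0.0223]), array([-0.0001,  0.    ,  0.0008])) tip in block (np.float64(0.6), np.float64(-4.3), np.float64(5.8))
ft_force: [-0.8, -3.0, 2.9]
(array([-0.0007,  0.0001, -0.0242]), array([-0.0001,  0.0001,  0.0008])) tip in block (np.float64(0.5), np.float64(-4.3), np.float64(4.9))
ft_force: [-2.7, -3.0, 4.3]
(array([-0.0006,  0.    , -0.0261]), array([-0.    ,  0.0001,  0.0009])) tip in block (np.float64(0.6), np.float64(-4.3), np.float64(3.9))
```

```bash
python3 -m creep '[{"x":0,"y":0,"z":0.002,"wx":0,"wy":0,"wz":0,"gripper":20},{"x":0,"y":0,"z":0.002,"wx":0,"wy":0,"wz":0,"gripper":20}]' | grep ft;python3 tgt.py 17 0 0.6 -4.6; python3 -m creep '[{"x":0,"y":0,"z":0.0,"wx":0,"wy":0,"wz":0,"gripper":40},{"x":0,"y":0,"z":0.0,"wx":0,"wy":0,"wz":0,"gripper":32},{"x":0,"y":0,"z":0.0,"wx":0,"wy":0,"wz":0,"gripper":32},{"x":0,"y":0,"z":0.0,"wx":0,"wy":0,"wz":0,"gripper":32},{"x":0,"y":0,"z":-0.03,"wx":0,"wy":0,"wz":0,"gripper":32},{"x":0,"y":0,"z":-0.09,"wx":0,"wy":0,"wz":0,"gripper":32},{"x":0,"y":0,"z":-0.13,"wx":0,"wy":0,"wz":0,"gripper":32},{"x":0,"y":0,"z":-0.13,"wx":0,"wy":0,"wz":0,"gripper":32},{"x":0,"y":0,"z":-0.13,"wx":0,"wy":0,"wz":0,"gripper":32}]'; python3 tgt.py 17 0 0.6 -1.2
python3 - <<'E'
from h import *
w=cam('wrist');s=cam('scene');t=cam('top')
import pickle;pickle.dump((s,w,t),open('c6.pkl','wb'))
L=cv2.INTER_CUBIC
cv2.imwrite('pics/q.png',np.hstack([cv2.resize(w['frame'][130:330,180:400],(440,400),interpolation=L),cv2.resize(s['frame'][180:250,305:365],(343,400),interpolation=L)]))
E
```

```text
ft_force: [-1.9, -2.6, 4.3]
(array([-0.0007,  0.    , -0.0281]), array([-0.    ,  0.0001,  0.0008])) tip in block (np.float64(0.6), np.float64(-4.3), np.float64(2.9))
clock: 22.63
position: [477.3, 175.7, 114.9]
tool_rot: [0.726, 2.875, 0.638]
ft_force: [-0.6, -0.2, -0.5]
grip_width: 32.2
grasp_force: 0.0
(array([ 0.0079, -0.0013,  0.1029]), array([0.0008, 0.0014, 0.001 ])) tip in block (np.float64(1.2), np.float64(-5.0), np.float64(68.5))
```

View pics/q.png

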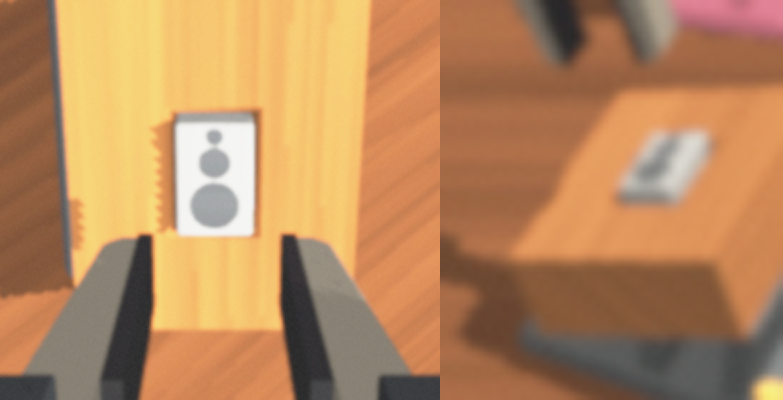

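The die sits square in the pocket, cups outward and proud (wrist crop 175-255, 115-235). Next I press it home with closed fingers.

```bash
python3 -m creep '[{"x":0.008,"y":-0.001,"z":0.0,"wx":0,"wy":0,"wz":0,"gripper":0},{"x":0.008,"y":-0.001,"z":0.03,"wx":0,"wy":0,"wz":0,"gripper":0},{"x":0.008,"y":-0.001,"z":0.06,"wx":0,"wy":0,"wz":0,"gripper":0},{"x":0.008,"y":-0.001,"z":0.085,"wx":0,"wy":0,"wz":0,"gripper":0},{"x":0.008,"y":-0.001,"z":0.1,"wx":0,"wy":0,"wz":0,"gripper":0},{"x":0.008,"y":-0.001,"z":0.106,"wx":0,"wy":0,"wz":0,"gripper":0},{"x":0.008,"y":-0.001,"z":0.11,"wx":0,"wy":0,"wz":0,"gripper":0},{"x":0.008,"y":-0.001,"z":0.112,"wx":0,"wy":0,"wz":0,"gripper":0},{"x":0.008,"y":-0.001,"z":0.112,"wx":0,"wy":0,"wz":0,"gripper":0}]'; python3 tgt.py 0 0 0.6 -1.2
```

```text
clock: 23.53
position: [484.0, 198.2, 63.2]
tool_rot: [0.726, 2.877, 0.637]
ft_force: [-0.1, -0.3, -0.5]
grip_width: 0.5
grasp_force: 0.0
(array([-0.0019,  0.0009,  0.0238]), array([-0.0001,  0.    ,  0.0008])) tip in block (np.float64(0.1), np.float64(-0.2), np.float64(11.9))
```

Now press in 1 mm rows to about h = 4, then check the force.

```bash
python3 -m creep '[{"x":-0.001,"y":0.001,"z":0.002,"wx":0,"wy":0,"wz":0,"gripper":0},{"x":-0.001,"y":0.001,"z":0.005,"wx":0,"wy":0,"wz":0,"gripper":0},{"x":-0.001,"y":0.001,"z":0.008,"wx":0,"wy":0,"wz":0,"gripper":0},{"x":-0.001,"y":0.001,"z":0.011,"wx":0,"wy":0,"wz":0,"gripper":0},{"x":-0.001,"y":0.001,"z":0.014,"wx":0,"wy":0,"wz":0,"gripper":0},{"x":-0.001,"y":0.001,"z":0.016,"wx":0,"wy":0,"wz":0,"gripper":0},{"x":-0.001,"y":0.001,"z":0.016,"wx":0,"wy":0,"wz":0,"gripper":0}]' | grep ft; python3 tgt.py 0 0 0.6 -1.2; python3 -m creep '[{"x":0,"y":0,"z":0.002,"wx":0,"wy":0,"wz":0,"gripper":0},{"x":0,"y":0,"z":0.004,"wx":0,"wy":0,"wz":0,"gripper":0},{"x":0,"y":0,"z":0.004,"wx":0,"wy":0,"wz":0,"gripper":0}]' | grep ft; python3 tgt.py 0 0 0.6 -1.2
```

```text
ft_force: [-0.2, -0.7, 3.7]
(array([-0.0001, -0.0006,  0.0082]), array([0.0003, 0.0005, 0.0008])) tip in block (np.float64(0.9), np.float64(-1.2), np.float64(4.1))
ft_force: [0.2, -1.2, 4.7]
(array([ 0.    , -0.0007,  0.0043]), array([0.0003, 0.0006, 0.0009])) tip in block (np.float64(1.0), np.float64(-1.2), np.float64(2.1))
```

```bash
python3 -m creep '[{"x":0,"y":0,"z":0.002,"wx":0,"wy":0,"wz":0,"gripper":0},{"x":0,"y":0,"z":0.004,"wx":0,"wy":0,"wz":0,"gripper":0},{"x":0,"y":0,"z":0.004,"wx":0,"wy":0,"wz":0,"gripper":0}]' | grep ft; python3 tgt.py 0 0 0.6 -1.2; python3 -m creep '[{"x":0,"y":0,"z":0.002,"wx":0,"wy":0,"wz":0,"gripper":0},{"x":0,"y":0,"z":0.004,"wx":0,"wy":0,"wz":0,"gripper":0},{"x":0,"y":0,"z":0.004,"wx":0,"wy":0,"wz":0,"gripper":0}]' | grep ft; python3 tgt.py 0 0 0.6 -1.2
```

```text
ft_force: [-14.5, -17.7, 37.0]
(array([ 0.0002, -0.0011,  0.0032]), array([0.001 , 0.001 , 0.0014])) tip in block (np.float64(1.2), np.float64(-1.3), np.float64(1.6))
ft_force: [-28.9, -35.3, 71.3]
(array([ 0.0006, -0.0017,  0.0024]), array([0.0019, 0.0016, 0.0019])) tip in block (np.float64(1.4), np.float64(-1.5), np.float64(1.2))
```

```bash
python3 -m creep '[{"x":0,"y":0,"z":-0.02,"wx":0,"wy":0,"wz":0,"gripper":0},{"x":0,"y":0,"z":-0.06,"wx":0,"wy":0,"wz":0,"gripper":0},{"x":0,"y":0,"z":-0.12,"wx":0,"wy":0,"wz":0,"gripper":0},{"x":0,"y":0,"z":-0.18,"wx":0,"wy":0,"wz":0,"gripper":0},{"x":0,"y":0,"z":-0.2,"wx":0,"wy":0,"wz":0,"gripper":0},{"x":0,"y":0,"z":-0.2,"wx":0,"wy":0,"wz":0,"gripper":0},{"x":0,"y":0,"z":-0.2,"wx":0,"wy":0,"wz":0,"gripper":0},{"x":0,"y":0,"z":-0.2,"wx":0,"wy":0,"wz":0,"gripper":0}]'
python3 - <<'E'
from tgt import *;import pickle
w=cam('wrist','end.png');s=cam('scene');t=cam('top')
print(where())
def pl(c,u,v,P0,n):
    a,d=ray(c,u,v);return a+d*((P0-a)@n)/(d@n)
def die(c,uv,r):
    h=cv2.cvtColor(c['frame'],cv2.COLOR_BGR2HSV);m=((h[...,1]<50)&(h[...,2]>90)).astype(np.uint8);k=np.zeros_like(m);cv2.circle(k,tuple(int(v) for v in uv),r,1,-1)
    m=cv2.morphologyEx(m&k,cv2.MORPH_CLOSE,np.ones((3,3)));n,l,st,ce=cv2.connectedComponentsWithStats(m);i=1+st[1:,4].argmax()
    ct=max(cv2.findContours((l==i).astype(np.uint8),0,1)[0],key=cv2.contourArea);return st[i],ce[i],cv2.minAreaRect(ct)
C=H+bx*.6-by*1.2
for nm,c,r in(('wrist',w,40),('scene',s,14),('top',t,12)):
    print(nm,proj(c,C),die(c,proj(c,C)[0],r))
st,ce,rc=die(w,proj(w,C)[0],40);print([((pl(w,*q,H,bz)-H)@np.c_[bx,by]).round(1).tolist() for q in cv2.boxPoints(rc)])
sc=die(s,proj(s,C)[0],14)[1];P=tri(s,sc,w,ce)-H;print('die top tri',P@bx,P@by,P@bz)
E
```

```text
clock: 25.53
position: [467.0, 166.7, 140.1]
tool_rot: [0.727, 2.878, 0.637]
ft_force: [-0.1, -0.4, 0.6]
grip_width: 0.7
grasp_force: 0.0
(np.float64(-0.0), np.float64(0.0), np.float64(96.6))
wrist [[289.47113516 209.3554392 ]] (array([ 271,  184,   35,   52, 1761], dtype=int32), array([287.74787053, 209.40034072]), ((287.9999694824219, 209.49998474121094), (33.99999237060547, 50.99999237060547), 0.0))
scene [[343.99838858 210.4314803 ]] (array([338, 206,  13,   9,  78], dtype=int32), array([344.32051282, 210.1025641 ]), ((344.0, 210.0), (8.0, 12.0), 90.0))
top [[229.30949414 207.53571755]] (array([227, 203,  12,  15,  66], dtype=int32), array([232.34848485, 209.74242424]), ((232.43785095214844, 209.4637451171875), (4.102949142456055, 15.763962745666504), 30.256441116333008))
[[-13.9, -22.3], [-13.3, 18.8], [12.2, 18.8], [12.8, -22.3]]
die top tri 0.15825425742646076 -0.5765420105418015 0.297789675370573
```

```bash
python3 -c "
from h import *
print(order.hand_in())"
```

```text
the job is handed in; nothing more can be done
None
```

I've handed the job in: the lid stands upright in the middle of the cork mat, and the die, cups outward, is pressed to a hard stop in the wooden block's pocket and measures flush to within about 1 mm; no verdict came back, and I did not measure the bystanders for movement.

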